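Hang the parts bin on the slat rail and file the inspected relay

ROBOT

A 7-joint arm with a two-finger parallel gripper is mounted at the origin on the work surface. World frame = base frame: x ahead of the robot, y to its left, z up, the work surface at z = 0. Lengths are in m, angles in rad, forces in N, time in s.
With the tool pointing down it reaches from about 0.4 to 0.85 m from the base axis. Payload 10.4 kg.
Tool frame: the origin (TCP) lies on the centre line of the jaws, within the pads' length; the fingertips stand 8 mm ahead of it and the grasp point (between the pads) lies 11 mm behind it (ctrl.tip_reach is the distance from the TCP to the fingertips, in m); z points along the fingers, y is the line along which they close (so a half turn about z gives the same grasp; the last joint's range is limited). The gripper opens to 85 mm and grips with 20 to 120 N. Pads are 22 mm wide; open, the fingers measure 114 mm over their backs; the gripper's body (76 mm by 85 mm) begins 54 mm behind the grasp point. The pads swing forward as they close: fully open they stand 13 mm farther back than shut.
Start: joints at [-1.333, 0.332, -0.065, 1.46, 0.022, 1.35, -0.088], TCP at [0.161, 0.604, 0.239] pointing down, gripper open.
Joint ranges: [-2.6, 2.6], [-0.5, 2.12], [-1.47, 1.34], [0.16, 2.42], [-1.27, 4.41], [0.06, 2.06], [-2.6, 2.6]. Speed limits (rad/s): [2.22, 2.22, 2.79, 2.79, 3.14, 3.14, 3.14].

INTERFACE

Orientations are given as a unit quaternion [w, x, y, z].
In Python, from cell import ctrl gives the robot as it stands.
- The arm moves only by the tool arm_command, never from a script. Its arguments are lists of equal length, an entry for each row: "rot": the turn, a rotation vector about the tool's x, y, z in degrees, a list of three; "travel": the shift along the tool's x, y, z in mm, a list of three; "hand": the finger opening in mm, from 0 to 85.4. In form: {"rot": [[ax, ay, az], ...], "travel": [[dx, dy, dz], ...], "hand": [hand, ...]}. A call has 1 to 12 rows; each row shifts and turns the commanded pose from where the row before left it, along the tool's axes as they then stand; what a row does not reach is not made up. A row lasts 1/10 s, in which the tool goes at most 50 mm and 8.59 degrees, less where a joint would pass 70% of its speed; a pose out of reach is approached as far as the arm can. A call is refused whole if a number of a shift passes 50 or a number of a turn 8.59, either way. A call with a gripper value outside its range is refused whole. The fingers move at their own pace and stop on an object; "squeeze" is the grip in N (left out, the last holds). Time passes only in rows, so rows that do not move let the fingers close. It gives the time, the measured TCP pose, the force, the opening and the grip force at its end, in the units of the state.
- ctrl.get_state(): the state, without advancing time (a new reading comes with each control period).
- ctrl.read_camera(name): name is "scene" or "top" or "wrist"; returns the picture (400x640x3 uint8, red, green, blue); there is no depth.
- ctrl.get_calibration(name): a dict with "intrinsics" (3x3 intrinsics, pixels), "R" (3x3) and "t" (3): a world point X has camera coordinates R X + t. Camera axes: x right, y down, z forward; pixel columns grow to the right and rows downward; lengths in m; the calibration is good to about 2 mm. The wrist camera is an equidistant fisheye: a pixel r from the principal point sees the ray r / f radians off the axis. A picture is of the moment at which its call begins: read the wrist's pose just before it. get_calibration takes no time and is no camera call; for the wrist camera it gives the pose at the moment of the call.
- ctrl.job_done(): hands the job in; it is judged then, once.
The state is a dict: "time": time; "q": joint angles; "qvel": joint speeds; "effort": joint torques, N m; "tcp_pos": TCP position; "orientation": TCP orientation; "ft_force": force on the tool from outside, world axes, zero at the start; "moment": the same for the moment, N m; "grip_width": finger opening in m; "grip_force": force on a finger pad.
Only numpy, scipy, OpenCV 4.12 (cv2) and the standard library are available. Lean on these libraries where they do the work, as an engineer would, in place of code of your own. Each camera call takes 0.05 s, during which the arm holds its last target. There are 200 camera calls.

TASK

Hang the empty black parts bin that stands on the mat in the free bay of the slat rail, centred on that bay's label holder: tip its front up, feed its steel hook into the groove, swing it down until it hangs level and home, and let go of it. Then take the relay from the microscope stage and put it into the hung bin. Leave the bottle, brush and caliper where they are and do not bump the microscope.

Things in the scene. Friction and masses are not known exactly. Their poses are not given: they have to be found in the camera images.
- bin_mid (a point): Centre of the loose, empty, black open-topped parts bin standing on the mat. Outside 84 mm long (x) by 54 mm wide (y) by 40 mm high; this point is 20 mm above its underside. Walls and floor 3 mm; side and back walls 40 mm high and flat, front wall (-x) 24 mm high. About 0.12 kg. A steel hook stands off its back (+x). Axes: x to the back, y left, z up.
- bin_neck (a point): Point on the same bin: outer face of its back wall (42 mm behind bin_mid), mid-width, underside of the hook's neck (34 mm above the bin's underside). The neck is 30 mm wide, 3 mm thick and runs 10 mm back from here; at its end a tongue 3 mm thick (7 to 10 mm behind the wall) stands up to 23 mm above this point (57 mm above the underside). Axes as the bin's.
- rail: Fixed aluminium slat rail, 340 mm long (y), 175 mm high, on two posts behind it. Origin on the bench in the plane of its front face, mid-length; x points into the rail (away from the robot), z up. Flat face from z 65 to 120 mm; open groove mouth z 120 to 137 mm, full length; front lip 4 mm thick, z 137 to 175 mm. Behind is a cavity 4 to 18 mm behind the face, floor z 120, ceiling z 165 mm.
- groove (a point): Point on the rail's front edge of the groove's floor: mid-length, in the front face, 120 mm up; axes as the rail's. A home bin has bin_neck at x about 0, z about 0 here: neck on the floor, tongue up behind the lip, back wall against the face. It then has about 3 mm of play and sags about 3 degrees front-down. The tongue passes the mouth only with the bin's front tipped up, best by 35 to 40 degrees.
- bay_mark (a point): The free bay: point on the rail's top edge (175 mm up) in the plane of its front face, at the middle of the label holder (50 mm wide, 14 mm high, black with a white card, standing on the rail top) that has no bin below it. The bin's middle belongs at this point's y along the rail. Axes as the rail's. Bays are 100 mm apart.
- bin_a: Fixed: an occupied bay. Origin on the rail's top at its label holder, 11 mm behind the front face, axes as the rail's. A bin of the same size hangs there, its front 95 mm before this origin, its underside 89 mm below it.
- bin_b: Fixed: the other occupied bay; the same as bin_a.
- relay_mid (a point): Centre of the relay, a grey upright block 26 mm (x) by 20 mm (y) by 44 mm high, 0.045 kg, standing on the microscope stage; this point is 22 mm above its underside. Axes x along its 26 mm side, z up.
- scope: Fixed stand microscope. Origin on the bench under the middle of its white stage, 170 by 170 mm, 12 mm high. Lens with ring light: a vertical round barrel over x +20 mm, y 0; ring radius 43 mm, 190 to 212 mm up (lamp face 188 mm), narrower above. Post at x +10, y -120 mm; an arm 240 to 300 mm up joins it to the barrel. The -x side is open to the robot.
- bottle: Loose white bottle, bystander: 48 mm across, 120 mm high, origin at the centre of its underside.
- brush: Loose flat brush, bystander, lying on the mat, about 145 mm long, 36 mm wide, 10 mm high; origin at the ferrule's handle end, bristles 55 mm to +x, handle 90 mm to -x.
- caliper: Loose caliper, bystander, lying on the mat, 190 mm long (x), 10 mm high; origin at the middle of its beam, jaws 42 mm to -y at its -x end.
Things that resemble listed ones, but are neither listed nor needed, are in the scene too. What is shaped like the part that bears bin_mid but yellow is not meant.

How it is judged:
By the outcome, as a careful person would: the job done as asked, in the order asked, and still so for the second after the job is handed in, with the robot touching nothing.
It also fails if it takes over 72 s, if anything falls off the work surface, if the arm or the gripper's body presses on something with over 40 N, if the wrist force passes 120 N, or if a joint passes its speed limit or range.

## Working session

There is one attempt and no reset: what is moved stays moved. The work goes in short steps, Python scripts to look and compute and a tool call to move; the robot and the scene stay as the last step left them, time stands still between calls to the robot, and variables do not carry over. Pictures are saved under pics/ and viewed, at most 10 in all, crops included, and the job is handed in when it is done.

Besides the shell and the picture viewer there is one more tool, called after ">>>" in YAML: its name, and indented under it one key for each argument. arm_command: Moves the arm, as the interface text tells. Its arguments: {"type":"object","properties":{"rot":{"type":"array","items":{"type":"array","items":{"type":"number"}}},"travel":{"type":"array","items":{"type":"array","items":{"type":"number"}}},"hand":{"type":"array","items":{"type":"number"}},"squeeze":{"type":"number"}},"required":["rot","travel","hand"]}

```bash
mkdir -p pics; ls; python3 - <<'E'
from cell import ctrl
import cv2,numpy as np
for n in("scene","top","wrist"):
    c=ctrl.get_calibration(n); print(n,{k:np.round(v,4).tolist() for k,v in c.items() if k in("intrinsics","R","t")})
    cv2.imwrite(f"pics/{n}0.png",ctrl.read_camera(n)[:,:,::-1])
s=ctrl.get_state(); print(s["tcp_pos"],s["orientation"],s["ft_force"],s["time"],ctrl.tip_reach)
E
```

```text
pics
scene {'intrinsics': [[463.4201, 0.0, 318.6581], [0.0, 463.4201, 193.9049], [0.0, 0.0, 1.0]], 'R': [[0.5161, 0.8563, -0.0204], [0.6307, -0.396, -0.6674], [-0.5796, 0.3316, -0.7444]], 't': [-0.2594, -0.2378, 1.3877]}
top {'intrinsics': [[382.2504, 0.0, 321.6373], [0.0, 382.2504, 197.449], [0.0, 0.0, 1.0]], 'R': [[-0.0142, -0.9999, -0.0045], [-0.9773, 0.0149, -0.2115], [0.2115, 0.0014, -0.9774]], 't': [-0.006, 0.5144, 0.8773]}
wrist {'intrinsics': [[309.7069, 0.0, 321.6082], [0.0, 309.7069, 203.5095], [0.0, 0.0, 1.0]], 'R': [[0.2589, 0.9659, -0.0018], [0.913, -0.2441, 0.3269], [0.3153, -0.0862, -0.9451]], 't': [-0.6242, -0.0405, 0.382]}
[0.16106979 0.60360536 0.23871596] [-5.76807368e-05  1.30015821e-01  9.91511783e-01 -5.17356197e-04] [-0.70498109  0.30899366  0.42245044] 0.15 0.008
```

View pics/scene0.png

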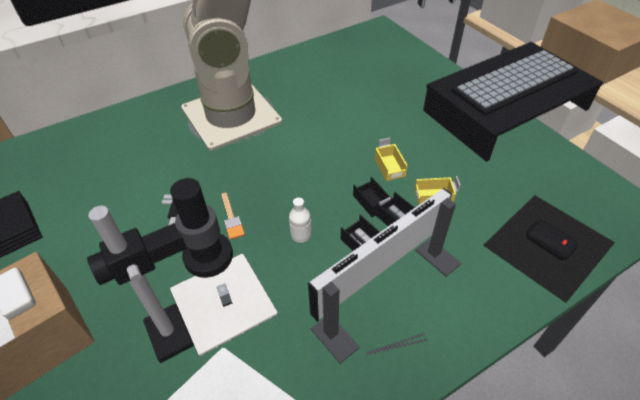

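View pics/top0.png

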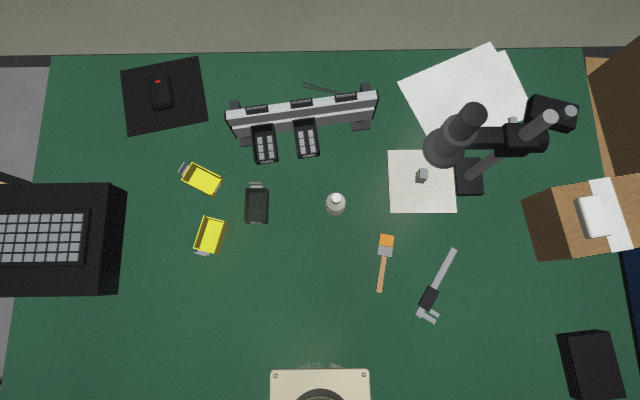

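```bash
python3 - <<'E'
import cv2
t=cv2.imread("pics/top0.png");s=cv2.imread("pics/scene0.png")
a=cv2.resize(t[80:225,220:390],None,fx=4,fy=4,interpolation=cv2.INTER_CUBIC)
cv2.imwrite("pics/c1.png",a); print(a.shape)
b=cv2.resize(s[170:350,300:470],None,fx=3.3,fy=3.3,interpolation=cv2.INTER_CUBIC)
c=cv2.resize(t[135:225,375:480],None,fx=3.3,fy=3.3,interpolation=cv2.INTER_CUBIC)
import numpy as np
print(b.shape,c.shape)
cv2.imwrite("pics/c2.png",b)
E
```

```text
(580, 680, 3)
(594, 561, 3) (297, 346, 3)
```

View pics/c1.png

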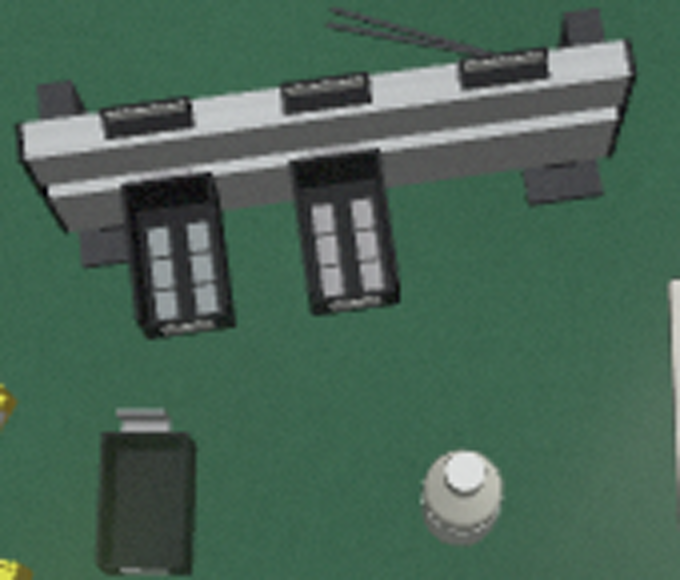

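View pics/c2.png

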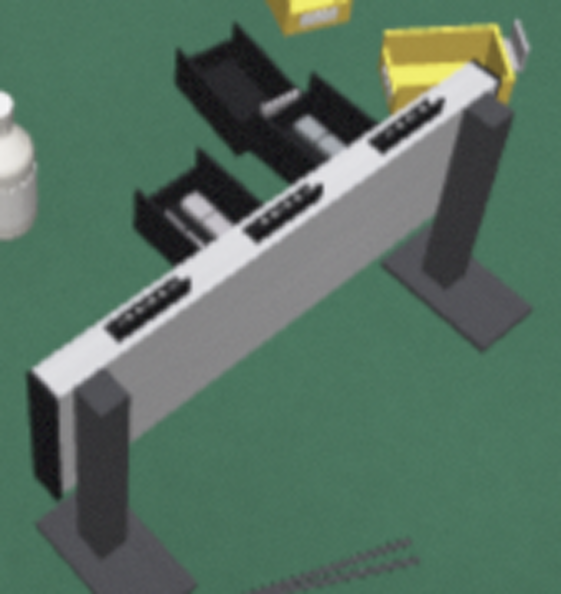

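```bash
cat > h.py <<'E'
from cell import ctrl
import numpy as np, cv2
from scipy.optimize import least_squares
from scipy.spatial.transform import Rotation as Ro
def proj(n,X,c=None):
    c=c or ctrl.get_calibration(n); K=c["intrinsics"]; p=np.asarray(X)@np.array(c["R"]).T+c["t"]
    if n=="wrist":
        r=np.linalg.norm(p[:,:2],axis=1); th=np.arctan2(r,p[:,2])
        p=np.c_[p[:,:2]/r[:,None]*th[:,None],np.ones(len(p))]
    return (p/p[:,2:])@np.array(K).T[:,:2]
def fit(obs,x0):  # obs: list of (cam,calib,local pts,pix); pose x,y,yaw + fixed z in local
    def f(v):
        R=Ro.from_euler('z',v[2]).as_matrix()
        return np.concatenate([(proj(n,np.array(L)@R.T+[v[0],v[1],0],c)-P).ravel() for n,c,L,P in obs])
    s=least_squares(f,x0,loss='soft_l1'); return s.x,f(s.x).reshape(-1,2)
def crop(P,o,s): return (np.array(P)+.5)/s-.5+np.array(o)
E
python3 - <<'E'
from h import *
ct=ctrl.get_calibration("top");cs=ctrl.get_calibration("scene")
T=lambda P:crop(P,(220,80),4); S=lambda P:crop(P,(300,170),3.3)
r=[("top",ct,[[0,.17,.175],[0,-.17,.175],[0,.17,.12],[0,-.17,.12],[0,.17,.065],[0,-.17,.065]],T([(24,160),(633,73),(52,197),(617,119),(68,231),(610,157)])),
 ("scene",cs,[[0,-.17,.175],[0,.17,.175]],S([(30,372),(478,60)]))]
b=[("top",ct,[[.042,.027,.04],[.042,-.027,.04],[-.042,.027,.04],[-.042,-.027,.04],[.052,.015,.057],[.052,-.015,.057]],T([(100,433),(195,432),(97,573),(190,575),(117,409),(165,409)])),
 ("scene",cs,[[-.042,.027,.04],[-.042,-.027,.04]],S([(237,26),(178,51)]))]
for n,o,x0 in(("rail",r,[.7,0,0]),("bin",b,[.5,.15,0])):
    for oo in(o,o[:1]):
        x,e=fit(oo,x0); print(n,x.round(4),np.degrees(x[2]).round(2)); print(e.round(1).tolist())
    if n=="rail":
        R=Ro.from_euler('z',x[2]).as_matrix()
        L=[[.011,y,.175] for y in(.1,0,-.1)]; print((proj("top",np.array(L)@R.T+[x[0],x[1],0],ct)-[220,80])*4)
E
```

```text
rail [0.6912 0.0268 0.1311] 7.51
[[0.6, -0.4], [-0.6, 0.6], [-0.6, -0.0], [0.3, -0.2], [0.6, -0.0], [-0.8, -0.2], [0.5, -0.4], [-2.1, 1.1]]
rail [0.6911 0.0266 0.1322] 7.57
[[0.7, -0.2], [-0.5, 0.6], [-0.5, 0.1], [0.3, -0.2], [0.7, 0.1], [-0.7, -0.2]]
[[148.6634219  121.9345655 ]
 [326.42889665  97.340622  ]
 [503.0976103   72.89841595]]
bin [ 0.5029  0.1499 -0.0069] -0.4
[[0.6, -0.1], [-1.5, -0.0], [0.2, -1.7], [-1.0, -2.4], [0.0, 0.3], [0.2, 0.2], [-0.6, -1.3], [-0.9, -0.5]]
bin [0.5018 0.1494 0.0017] 0.1
[[0.7, 0.4], [-1.4, 0.3], [0.5, -1.2], [-0.7, -2.1], [0.1, 0.7], [0.3, 0.5]]
```

>>> arm_command:
  rot:
    - [0, 0, 0]
    - [0, 0, 0]
    - [0, 0, 0]
    - [0, 0, 0]
    - [0, 0, 0]
    - [0, 0, 0]
    - [0, 0, 0]
    - [0, 0, 0]
    - [0, 0, 0]
    - [0, 0, 0]
    - [0, 0, 0]
    - [0, 0, 0]
  travel:
    - [-32, -30, 0]
    - [-32, -31, 0]
    - [-32, -30, 0]
    - [-32, -31, 0]
    - [-32, -30, 0]
    - [-32, -31, 0]
    - [-32, -30, 0]
    - [-32, -31, 0]
    - [-32, -30, 0]
    - [-32, -31, 0]
    - [-32, -30, 0]
    - [-32, -31, 0]
  hand: [85, 85, 85, 85, 85, 85, 85, 85, 85, 85, 85, 85]

```text
time: 1.35
tcp_pos: [0.4383, 0.1496, 0.2393]
orientation: [0.0, 0.13, 0.992, 0.0]
ft_force: [1.1, 1.0, -0.8]
grip_width: 0.085
grip_force: 0.0
```

>>> arm_command:
  rot:
    - [0, 0, -7.5]
    - [0, 0, -7.4]
    - [0, 0, 0]
    - [0, 0, 0]
  travel:
    - [0, 0, 0]
    - [0, 0, 0]
    - [0, 0, 0]
    - [0, 0, 0]
  hand: [85, 85, 85, 85]

```text
time: 1.75
tcp_pos: [0.4376, 0.1514, 0.2392]
orientation: [-0.0, 0.002, 1.0, -0.0]
ft_force: [0.9, 0.2, -0.2]
grip_width: 0.0848
grip_force: 0.0
```

```bash
python3 - <<'E'
from h import *
import json
c=ctrl.get_calibration("wrist"); im=ctrl.read_camera("wrist")
json.dump({k:np.array(v).tolist() for k,v in c.items() if k in("intrinsics","R","t")},open("w1.json","w"))
cv2.imwrite("pics/w1.png",im[:,:,::-1])
s=ctrl.get_state(); print(s["time"],s["q"].round(3),s["tcp_pos"].round(4),Ro.from_quat(s["orientation"],scalar_first=True).as_matrix().round(3).tolist(),s["ft_force"])
print(proj("wrist",[[.5+.042*a,.15+.027*b,.04] for a in(-1,1) for b in(-1,1)],c).round())
print(proj("wrist",[[.7041,-.0725,.175]],c).round())
E
```

```text
1.8 [-0.809 -0.046  0.369  1.886  0.017  1.299  1.122] [0.4376 0.1514 0.2392] [[-1.0, 0.004, -0.0], [0.004, 1.0, 0.0], [0.0, 0.0, -1.0]] [0.92520598 0.32747018 0.6300576 ]
[[296. 196.]
 [344. 196.]
 [299. 261.]
 [343. 261.]]
[[153. 408.]]
```

View pics/w1.png

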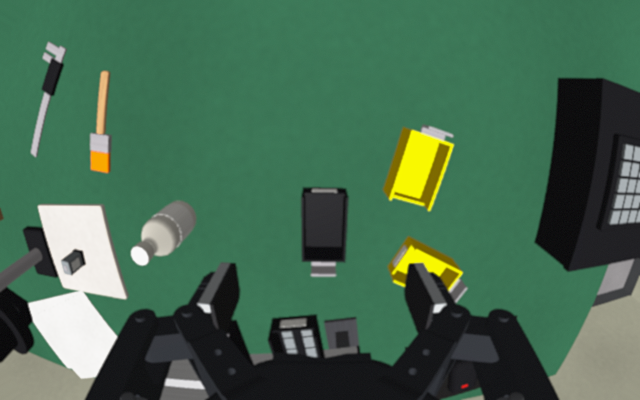

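```bash
python3 - <<'E'
import cv2
t=cv2.imread("pics/w1.png")
cv2.imwrite("pics/c3.png",cv2.resize(t[178:282,285:365],None,fx=5.5,fy=5.5,interpolation=cv2.INTER_CUBIC))
E
```

```text
(no output)
```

View pics/c3.png

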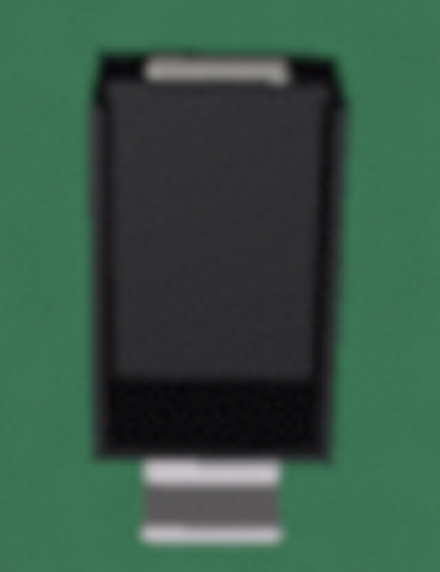

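```bash
python3 - <<'E'
from h import *
import json
c=json.load(open("w1.json")); c={k:np.array(v) for k,v in c.items()}
P=crop([(100,55),(335,55),(93,105),(350,105),(97,458),(332,458),(142,543),(282,543)],(285,178),5.5)
L=[(-.042,-.027,0),(-.042,.027,0),(-.042,-.027,.04),(-.042,.027,.04),(.042,-.027,.04),(.042,.027,.04),(.052,-.015,.057),(.052,.015,.057)]
x,e=fit([("wrist",c,L,P)],[.5,.15,0]); print(x.round(4),np.degrees(x[2]),e.round(1).tolist())
E
```

```text
[ 0.5012  0.1541 -0.0175] -1.0026749305068619 [[0.0, -0.7], [0.2, -0.2], [-0.8, -0.0], [0.1, 0.5], [-0.6, 0.6], [0.3, 1.0], [0.5, -0.6], [0.0, -0.4]]
```

>>> arm_command:
  rot:
    - [0, -7, 0]
    - [0, -7, 0]
    - [0, -7, 0]
    - [0, -7, 0]
    - [0, -7, 0]
    - [0, 0, 0]
    - [0, 0, 0]
  travel:
    - [0, 0, 0]
    - [0, 0, 0]
    - [0, 0, 0]
    - [0, 0, 0]
    - [0, 0, 0]
    - [20, 0, 50]
    - [10, 0, 30]
  hand: [80, 75, 75, 75, 75, 75, 75]

```text
time: 2.5
tcp_pos: [0.4574, 0.1516, 0.1594]
orientation: [0.301, 0.001, 0.953, 0.002]
ft_force: [0.4, -0.1, 0.4]
grip_width: 0.0751
grip_force: 0.0
```

```bash
cat >> h.py <<'E'
def st():
    s=ctrl.get_state(); R=Ro.from_quat(s["orientation"],scalar_first=True).as_matrix()
    print("t",s["time"],"q",s["q"].round(2),"p",(s["tcp_pos"]*1e3).round(1),"z",R[:,2].round(3),"y",R[:,1].round(3),"F",s["ft_force"].round(1),"w",s["grip_width"],"g",s["grip_force"]); return s["tcp_pos"],R
def go(T):  # tool-frame shift (mm) to reach world target T
    p,R=st(); print("shift mm",(R.T@(np.array(T)-p)*1e3).round(1))
E
python3 -c "
from h import *
go([.502,.152,.017])"
```

```text
t 2.5 q [-0.72 -0.26  0.05  2.39  0.68  0.63  0.41] p [457.4 151.6 159.4] z [ 0.575  0.002 -0.818] y [0.001 1.    0.004] F [ 0.4 -0.1  0.4] w 0.07510654854528022 g 0.0
shift mm [ 4.530e+01 -1.000e-01  1.422e+02]
```

>>> arm_command:
  rot:
    - [0, 0, 0]
    - [0, 0, 0]
    - [0, 0, 0]
    - [0, 0, 0]
    - [0, 0, 0]
    - [0, 0, 0]
  travel:
    - [10, 0, 30]
    - [10, 0, 30]
    - [10, 0, 30]
    - [10, 0, 30]
    - [5.5, 0, 22]
    - [0, 0, 0]
  hand: [75, 75, 75, 75, 75, 75]

```text
time: 3.1
tcp_pos: [0.5015, 0.1505, 0.0152]
orientation: [0.299, 0.001, 0.954, -0.001]
ft_force: [-0.2, 0.5, 0.3]
grip_width: 0.0748
grip_force: 0.0
```

```bash
python3 -c "
from h import *
go([.502,.152,.017]); cv2.imwrite('pics/s1.png',cv2.resize(ctrl.read_camera('scene')[100:300,260:500,::-1],None,fx=3,fy=3))"
```

```text
t 3.1 q [-0.59  0.17  0.01  2.4   1.41  0.33 -0.33] p [501.5 150.5  15.2] z [ 0.57  -0.002 -0.821] y [ 0.002  1.    -0.001] F [-0.2  0.5  0.3] w 0.07484608605850915 g 0.0
shift mm [-1.5  1.5 -1.2]
```

View pics/s1.png

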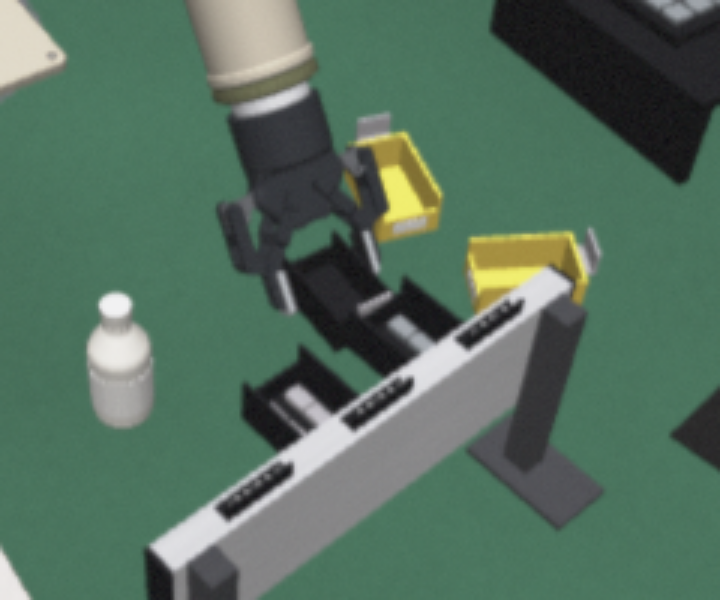

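>>> arm_command:
  rot:
    - [0, 0, 0]
    - [0, 0, 0]
    - [0, 0, 0]
    - [0, 0, 0]
    - [0, 0, 0]
    - [0, 0, 0]
  travel:
    - [0, 1.5, 0]
    - [0, 0, 0]
    - [0, 0, 0]
    - [0, 0, 0]
    - [0, 0, 0]
    - [0, 0, 0]
  hand: [55, 45, 40, 40, 40, 40]
  squeeze: 45

```text
time: 3.75
tcp_pos: [0.5029, 0.1536, 0.0196]
orientation: [0.302, 0.0, 0.953, 0.001]
ft_force: [-7.6, 0.8, 10.5]
grip_width: 0.0537
grip_force: 48.7
```

>>> arm_command:
  rot:
    - [0, 0, 0]
    - [0, 0, 0]
    - [0, 0, 0]
    - [0, 0, 0]
  travel:
    - [-5, 0, -8]
    - [-11, 0, -16]
    - [-22, 0, -32]
    - [-28, 0, -40]
  hand: [40, 40, 40, 40]

```text
time: 4.15
tcp_pos: [0.5012, 0.1518, 0.1225]
orientation: [0.301, 0.001, 0.954, -0.001]
ft_force: [1.8, -1.1, -0.3]
grip_width: 0.0534
grip_force: 47.6
```

```bash
python3 -c "
from h import *
st(); import json
c=ctrl.get_calibration('wrist')
cv2.imwrite('pics/w2.png',ctrl.read_camera('wrist')[:,:,::-1]); cv2.imwrite('pics/t2.png',ctrl.read_camera('top')[:,:,::-1])
json.dump({k:np.array(c[k]).tolist() for k in('intrinsics','R','t')},open('w2.json','w'))
"
```

```text
t 4.15 q [-0.55 -0.09 -0.04  2.34  0.76  0.48  0.37] p [501.2 151.8 122.5] z [ 0.573 -0.003 -0.819] y [ 0.003  1.    -0.002] F [ 1.8 -1.1 -0.3] w 0.05340813178165539 g 47.612441182136536
```

View pics/w2.png

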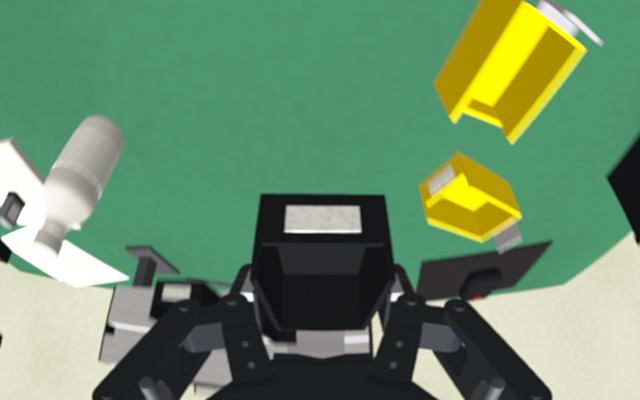

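```bash
python3 - <<'E'
import cv2,numpy as np
g=cv2.imread("pics/w2.png"); y=g.max(2).astype(int)
for r in (194,195,196,198,205,215,225,235,243,250,258,262,266): 
    d=np.where(y[r,230:410]<70)[0]+230; print(r,d[:1],d[-1:])
print("col322",[(r,y[r,322]) for r in range(190,350,1)][::1])
print("row300",y[300,240:410:1].tolist())
for c in(300,345): print(c,y[318:350,c].tolist())
E
```

```text
194 [262] [309]
195 [261] [383]
196 [261] [383]
198 [260] [384]
205 [260] [385]
215 [258] [386]
225 [257] [388]
235 [256] [389]
243 [255] [390]
250 [254] [391]
258 [253] [392]
262 [252] [392]
266 [243] [400]
col322 [(190, np.int64(150)), (191, np.int64(150)), (192, np.int64(143)), (193, np.int64(120)), (194, np.int64(81)), (195, np.int64(41)), (196, np.int64(23)), (197, np.int64(25)), (198, np.int64(25)), (199, np.int64(23)), (200, np.int64(25)), (201, np.int64(26)), (202, np.int64(22)), (203, np.int64(23)), (204, np.int64(41)), (205, np.int64(98)), (206, np.int64(159)), (207, np.int64(194)), (208, np.int64(203)), (209, np.int64(202)), (210, np.int64(202)), (211, np.int64(202)), (212, np.int64(202)), (213, np.int64(201)), (214, np.int64(201)), (215, np.int64(198)), (216, np.int64(195)), (217, np.int64(194)), (218, np.int64(196)), (219, np.int64(197)), (220, np.int64(198)), (221, np.int64(199)), (222, np.int64(199)), (223, np.int64(199)), (224, np.int64(198)), (225, np.int64(195)), (226, np.int64(192)), (227, np.int64(189)), (228, np.int64(188)), (229, np.int64(202)), (230, np.int64(2
[... 2832 characters left out ...]
, 22, 24, 23, 25, 24, 24, 23, 25, 26, 22, 26, 27, 23, 23, 23, 26, 24, 25, 24, 24, 25, 24, 23, 24, 26, 23, 25, 25, 24, 23, 25, 23, 25, 22, 25, 23, 23, 23, 25, 23, 25, 23, 25, 24, 24, 24, 22, 23, 20, 20, 21, 21, 22, 22, 23, 21, 22, 22, 20, 24, 20, 21, 22, 26, 35, 42, 46, 46, 46, 45, 38, 31, 31, 44, 62, 73, 92, 142, 196, 225, 229, 218, 187, 132, 71, 32, 28, 32, 32, 33, 31, 34, 39, 43, 45, 41, 36]
300 [23, 26, 23, 24, 24, 26, 25, 25, 24, 21, 24, 48, 93, 131, 146, 147, 148, 147, 146, 146, 146, 145, 143, 142, 142, 142, 141, 143, 144, 143, 142, 142]
345 [23, 23, 25, 22, 22, 25, 25, 23, 25, 24, 25, 47, 93, 137, 158, 164, 167, 180, 198, 215, 222, 222, 221, 219, 210, 193, 173, 164, 162, 163, 163, 163]
```

```bash
python3 - <<'E'
from h import *
import json
c={k:np.array(v) for k,v in json.load(open("w2.json")).items()}
L=np.array([(-.042,0,0),(-.039,0,.024),(.039,0,.003),(.042,0,.04),(-.042,-.027,0),(-.042,.027,0),(-.042,-.027,.024),(-.042,.027,.024)])
P=np.array([(322,194.3),(322,242.3),(322,274),(322,329.8),(260.7,195),(383.8,195),(254.7,243),(390.6,243)])
W=np.array([(0,1)]*4+[(1,.0)]*4)
p,R=st()
def f(v): 
    X=L@Ro.from_euler('zyx',[v[3],v[4],0]).as_matrix().T+v[:3]
    return ((proj("wrist",X,c)-P)*W).ravel()
s=least_squares(f,[*p,0,0]); v=s.x
print("bin_mid-under centre",v[:3].round(4),"yaw,pitch deg",np.degrees(v[3:]).round(2)); print(f(v).reshape(-1,2).round(1).tolist())
B=Ro.from_euler('zyx',[v[3],v[4],0]).as_matrix()
print("neck in tool mm",(R.T@(B@[.042,0,.034]+v[:3]-p)*1e3).round(1),"mid in tool",(R.T@(B@[0,0,.02]+v[:3]-p)*1e3).round(1), "mid world rel",((B@[0,0,.02]+v[:3]-p)*1e3).round(1))
E
```

```text
t 4.25 q [-0.55 -0.09 -0.04  2.33  0.76  0.48  0.37] p [504.8 154.1 129. ] z [ 0.582  0.002 -0.813] y [0.002 1.    0.004] F [-0.1  0.5 -1.4] w 0.053463435829150745 g 47.737462520599365
bin_mid-under centre [0.5022 0.1528 0.1015] yaw,pitch deg [ 0.4  -0.81]
[[0.0, -1.9], [0.0, 1.5], [0.0, 0.0], [0.0, 0.3], [0.9, -0.0], [-0.4, -0.0], [0.1, -0.0], [-0.5, -0.0]]
neck in tool mm [-35.8  -0.9  16.9] mid in tool [ 6.7 -1.4  4.4] mid world rel [-2.9 -1.3 -7.5]
```

```bash
cat >> h.py <<'E'
O=np.array([.6911,.0267]); YAW=np.radians(7.53); BY=-.1
def tcp(phi,nx,nz,by=None):  # world TCP for bin pitch phi, neck at rail (nx,nz) mm
    f=np.radians(phi); by=BY if by is None else by
    x=nx-41.5*np.cos(f)-14*np.sin(f); z=nz+41.5*np.sin(f)-14*np.cos(f)
    w=O+Ro.from_euler('z',YAW).as_matrix()[:2,:2]@[x/1e3,by]
    return np.array([*w,z/1e3])
E
python3 - <<'E'
from h import *
ct=ctrl.get_calibration("top")
s=least_squares(lambda v:(proj("top",[[v[0],v[1],.12]],ct)-crop([(464,472)],(220,80),4)).ravel(),[.5,0]); print("bottle",s.x)
P=tcp(38,-50,113); print(P); print(proj("top",[[*s.x,.12]],ct))
for a in((38,-18,119),(38,-4,127.5),(30,-3,126.5),(20,-1.5,125),(10,-.5,123.2),(0,-.7,121.2),(-3,0,120.5)): print(a,(tcp(*a)*1e3).round(1))
go([P[0]-.02,P[1],.24])
E
```

```text
bottle [ 0.49929753 -0.04531213]
[ 0.61367035 -0.08440492  0.1275178 ]
[[335.625 197.625]]
(38, -18, 119) [645.4 -80.2 133.5]
(38, -4, 127.5) [659.3 -78.4 142. ]
(30, -3, 126.5) [658.7 -78.5 135.1]
(20, -1.5, 125) [659.3 -78.4 126. ]
(10, -0.5, 123.2) [660.8 -78.2 116.6]
(0, -0.7, 121.2) [662.4 -78.  107.2]
(-3, 0, 120.5) [663.8 -77.8 104.3]
t 4.25 q [-0.55 -0.09 -0.04  2.33  0.76  0.48  0.37] p [504.8 154.1 129. ] z [ 0.582  0.002 -0.813] y [0.002 1.    0.004] F [-0.1  0.5 -1.4] w 0.053463435829150745 g 47.737462520599365
shift mm [-137.9 -237.8  -39.1]
```

>>> arm_command:
  rot:
    - [0, 0, 0]
    - [0, 0, 0]
    - [0, 0, 0]
    - [0, 0, 0]
    - [0, 0, 0]
    - [0, 0, 0]
    - [0, 0, 0]
    - [0, 0, 0]
    - [0, 0, 0]
  travel:
    - [-28, 0, -41]
    - [-29, 0, -41]
    - [-13.5, -39.5, 7]
    - [-13.5, -39.5, 7]
    - [-13.5, -40, 7]
    - [-13.5, -40, 7]
    - [-13.5, -40, 7.5]
    - [-13.5, -39, 7.5]
    - [0, 0, 0]
  hand: [40, 40, 40, 40, 40, 40, 40, 40, 40]

```text
time: 5.15
tcp_pos: [0.5929, -0.0927, 0.235]
orientation: [0.303, 0.005, 0.953, -0.003]
ft_force: [-0.2, 0.4, -0.9]
grip_width: 0.0531
grip_force: 48.1
```

>>> arm_command:
  rot:
    - [0, 7.6, 0]
    - [0, 7.6, 0]
    - [0, 7.6, 0]
    - [0, 7.6, 0]
    - [0, 7.6, 0]
    - [0.4, 0, -7.5]
    - [0, 0, 0]
    - [0, 0, 0]
  travel:
    - [0, 0, 0]
    - [0, 0, 0]
    - [0, 0, 0]
    - [0, 0, 0]
    - [0, 0, 0]
    - [0, 0, 0]
    - [0, 0, 0]
    - [0, 0, 0]
  hand: [40, 40, 40, 40, 40, 40, 40, 40]

```text
time: 5.95
tcp_pos: [0.592, -0.0863, 0.2343]
orientation: [-0.024, -0.062, 0.998, -0.003]
ft_force: [-0.4, -0.8, -1.0]
grip_width: 0.0535
grip_force: 48.2
```

```bash
python3 - <<'E'
from h import *
go(tcp(38,-50,113))
import json
c=ctrl.get_calibration('wrist'); cv2.imwrite('pics/w3.png',ctrl.read_camera('wrist')[:,:,::-1])
json.dump({k:np.array(c[k]).tolist() for k in('intrinsics','R','t')},open('w3.json','w'))
print(-c['R'].T@c['t'])
E
```

```text
t 5.95 q [-0.49  0.36  0.72  1.53 -0.22  1.38  1.94] p [592.  -86.3 234.3] z [-0.048 -0.008 -0.999] y [-0.123  0.992 -0.002] F [-0.4 -0.8 -1. ] w 0.05350633235231375 g 48.1669557094574
shift mm [-26.9  -0.5 105.6]
[ 0.51326136 -0.09515088  0.37289084]
```

>>> arm_command:
  rot:
    - [0, 0, 0]
    - [0, 0, 0]
    - [0, 0, 0]
    - [0, 0, 0]
    - [0, 0, 0]
    - [0, 0, 0]
  travel:
    - [-5, 0, 26]
    - [-7, 0, 27]
    - [-7, 0, 27]
    - [-8, 0, 26]
    - [0, 0, 0]
    - [0, 0, 0]
  hand: [40, 40, 40, 40, 40, 40]

```text
time: 6.6
tcp_pos: [0.6137, -0.0838, 0.1283]
orientation: [-0.024, -0.063, 0.998, -0.003]
ft_force: [-0.9, -1.2, -1.1]
grip_width: 0.0535
grip_force: 48.1
```

```bash
python3 - <<'E'
from h import *
go(tcp(38,-50,113)); go(tcp(38,-18,119)); go(tcp(38,-4,127.5))
s=ctrl.read_camera('scene')[:,:,::-1]; t=ctrl.read_camera('top')[:,:,::-1]
a=cv2.resize(s[180:340,280:420],(420,480),interpolation=cv2.INTER_CUBIC); b=cv2.resize(t[70:200,270:400],(380,380),interpolation=cv2.INTER_CUBIC)
o=np.zeros((480,800,3),np.uint8); o[:,:420]=a; o[:380,420:]=b; cv2.imwrite('pics/m3.png',o)
E
```

```text
t 6.6 q [-0.45  0.5   0.67  1.6  -0.31  1.2   1.99] p [613.7 -83.8 128.3] z [-0.048 -0.008 -0.999] y [-0.125  0.992 -0.002] F [-0.9 -1.2 -1.1] w 0.053514715828936556 g 48.095208406448364
shift mm [ 0.  -0.6  0.8]
t 6.6 q [-0.45  0.5   0.67  1.6  -0.31  1.2   1.99] p [613.7 -83.8 128.3] z [-0.048 -0.008 -0.999] y [-0.125  0.992 -0.002] F [-0.9 -1.2 -1.1] w 0.053514715828936556 g 48.095208406448364
shift mm [-31.6  -0.4  -6.7]
t 6.6 q [-0.45  0.5   0.67  1.6  -0.31  1.2   1.99] p [613.7 -83.8 128.3] z [-0.048 -0.008 -0.999] y [-0.125  0.992 -0.002] F [-0.9 -1.2 -1.1] w 0.053514715828936556 g 48.095208406448364
shift mm [-45.2  -0.3 -15.9]
```

View pics/m3.png

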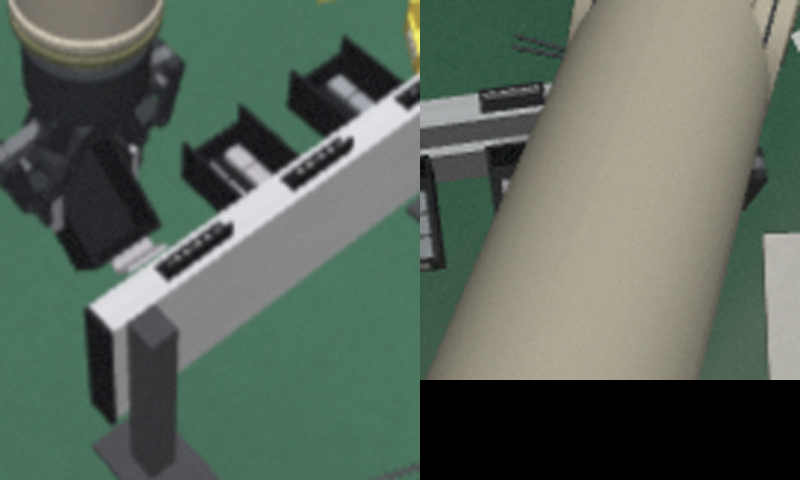

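```bash
python3 - <<'E'
from h import *
p=np.array([.6137,-.0840,.1280]); f=np.radians(38)
B=Ro.from_euler('zy',[YAW,f]).as_matrix()   # +pitch about y: x-axis dips -> front up
N=p+B@[.0415,0,.014]
L=np.array([(0,.027,.006),(0,-.027,.006),(-.084,.027,.006),(-.084,-.027,.006),(.0085,.015,.023),(.0085,-.015,.023)])
print(((proj("scene",L@B.T+N)-[280,180]+.5)*3-.5).round())
R=Ro.from_euler('z',YAW).as_matrix()
G=np.array([(.011,-.1+d,z) for d in(-.025,.025) for z in(.175,.189)]+[(0,-.17,.175)])
print(((proj("scene",G@R.T+[*O,0])-[280,180]+.5)*3-.5).round())
im=cv2.imread('pics/m3.png').astype(int)
g=im.max(2)
for r in range(236,276,3): print(r,g[r,100:190:4].tolist())
E
```

```text
[[167. 221.]
 [100. 268.]
 [ 98. 112.]
 [ 30. 157.]
 [168. 243.]
 [130. 269.]]
[[161. 277.]
 [161. 264.]
 [226. 231.]
 [227. 218.]
 [ 89. 307.]]
236 [43, 44, 45, 42, 43, 40, 39, 29, 32, 30, 46, 85, 100, 113, 119, 118, 119, 116, 118, 115, 121, 139, 179]
239 [43, 42, 43, 41, 40, 34, 32, 29, 33, 41, 89, 157, 155, 127, 118, 116, 118, 117, 117, 121, 145, 183, 188]
242 [41, 42, 41, 37, 33, 30, 32, 34, 52, 97, 147, 191, 187, 145, 122, 122, 129, 123, 118, 143, 182, 192, 142]
245 [43, 42, 41, 32, 31, 29, 38, 52, 106, 168, 188, 199, 192, 154, 135, 146, 157, 137, 145, 179, 177, 130, 84]
248 [41, 35, 35, 29, 29, 36, 63, 109, 159, 193, 198, 193, 175, 154, 160, 179, 170, 163, 190, 184, 125, 88, 80]
251 [40, 29, 32, 34, 35, 57, 126, 176, 191, 198, 190, 168, 158, 163, 178, 175, 174, 189, 180, 128, 70, 109, 109]
254 [35, 29, 32, 43, 75, 116, 173, 197, 196, 189, 170, 153, 168, 181, 173, 174, 201, 178, 119, 93, 66, 84, 78]
257 [30, 30, 36, 71, 144, 177, 192, 197, 184, 165, 157, 166, 181, 169, 174, 188, 193, 124, 78, 118, 89, 49, 38]
260 [32, 39, 58, 116, 184, 196, 195, 185, 164, 154, 173, 182, 170, 170, 192, 164, 118, 77, 77, 91, 66, 34, 26]
263 [41, 60, 94, 137, 195, 198, 178, 161, 157, 171, 178, 165, 176, 202, 180, 104, 54, 67, 64, 47, 34, 24, 44]
266 [62, 91, 114, 131, 185, 181, 154, 155, 179, 181, 166, 167, 204, 210, 132, 61, 40, 52, 44, 33, 29, 41, 107]
269 [102, 113, 118, 121, 148, 144, 134, 152, 173, 163, 182, 205, 220, 208, 126, 55, 38, 33, 30, 31, 51, 112, 185]
272 [117, 120, 118, 118, 118, 118, 119, 135, 154, 172, 213, 224, 223, 222, 186, 96, 43, 26, 28, 48, 114, 194, 219]
275 [118, 119, 116, 118, 115, 117, 116, 140, 174, 207, 222, 224, 226, 227, 223, 162, 74, 29, 64, 121, 184, 223, 212]
```

>>> arm_command:
  rot:
    - [0, 0, 0]
    - [0, 0, 0]
    - [0, 0, 0]
    - [0, 0, 0]
    - [0, 0, 0]
    - [0, 0, 0]
    - [0, 0, 0]
  travel:
    - [-8, 1.8, -1.7]
    - [-8, 0, -1.7]
    - [-8, 0, -1.7]
    - [-7.6, 0, -1.6]
    - [0, 0, 0]
    - [0, 0, 0]
    - [0, 0, 0]
  hand: [40, 40, 40, 40, 40, 40, 40]

```text
time: 7.4
tcp_pos: [0.645, -0.0781, 0.1319]
orientation: [-0.025, -0.063, 0.998, -0.003]
ft_force: [0.0, -0.3, -1.5]
grip_width: 0.0533
grip_force: 48.1
```

>>> arm_command:
  rot:
    - [0, 0, 0]
    - [0, 0, 0]
    - [0, 0, 0]
    - [0, 0, 0]
    - [0, 0, 0]
  travel:
    - [-3.4, 0, -2.3]
    - [-3.4, 0, -2.3]
    - [-3.4, 0, -2.3]
    - [0, 0, 0]
    - [0, 0, 0]
  hand: [40, 40, 40, 40, 40]

```text
time: 7.9
tcp_pos: [0.6522, -0.0771, 0.1379]
orientation: [-0.029, -0.063, 0.998, -0.002]
ft_force: [-17.7, 1.1, 6.0]
grip_width: 0.0535
grip_force: 47.7
```

>>> arm_command:
  rot:
    - [0, 0, 0]
    - [0, 0, 0]
    - [0, 0, 0]
    - [0, 0, 0]
  travel:
    - [2, 0, -2]
    - [0, 0, -2]
    - [0, 0, 0]
    - [0, 0, 0]
  hand: [40, 40, 40, 40]

```text
time: 8.3
tcp_pos: [0.6544, -0.0766, 0.1428]
orientation: [-0.024, -0.064, 0.998, -0.003]
ft_force: [0.1, 0.9, -1.1]
grip_width: 0.0532
grip_force: 47.2
```

```bash
python3 - <<'E'
from h import *
go(tcp(38,-12,127)); 
E
```

```text
t 8.3 q [-0.42  0.57  0.66  1.46 -0.34  1.27  1.98] p [654.4 -76.6 142.8] z [-0.048 -0.009 -0.999] y [-0.127  0.992 -0.003] F [ 0.1  0.9 -1.1] w 0.053232763838544826 g 47.23947823047638
shift mm [ 3.3 -2.5  1.5]
```

>>> arm_command:
  rot:
    - [0, 0, 0]
    - [0, 0, 0]
    - [0, 0, 0]
    - [0, 0, 0]
  travel:
    - [-2.5, 0, -0.7]
    - [-2.2, 0, -0.5]
    - [0, 0, 0]
    - [0, 0, 0]
  hand: [40, 40, 40, 40]

```text
time: 8.7
tcp_pos: [0.6583, -0.0761, 0.1432]
orientation: [-0.025, -0.064, 0.998, -0.003]
ft_force: [-3.8, 0.8, -0.6]
grip_width: 0.0534
grip_force: 47.2
```

```bash
python3 - <<'E'
from h import *
p,R=st(); q=p.copy(); a=-3.0; prev=38
e=np.array([np.cos(YAW),np.sin(YAW),0])
print("rail xy of TCP",Ro.from_euler('z',-YAW).as_matrix()[:2,:2]@(p[:2]-O)*1e3)
for phi,nx,nz in((30,-3.5,127.5),(22,-2,126.3),(14,-1.2,124.5),(6,-1,122.8),(0,-1,121.5),(-3,-.5,120.5)):
    T=tcp(phi,nx-1.5,nz,-.0985); d=(T-q)*1e3; dx,dz=d[:2]@e[:2],d[2]; A=np.radians(a)
    # tool x=(-cosA,-sinA), z=(sinA,-cosA) in (rail x, z)
    print(phi,"rot",phi-prev,"shift",round(-dx*np.cos(A)-dz*np.sin(A),1),round(dx*np.sin(A)-dz*np.cos(A),1),"world",dx.round(1),dz.round(1))
    a-=phi-prev; prev=phi; q=T
E
```

```text
t 8.7 q [-0.41  0.58  0.65  1.45 -0.34  1.28  1.98] p [658.3 -76.1 143.2] z [-0.05  -0.009 -0.999] y [-0.127  0.992 -0.002] F [-3.8  0.8 -0.6] w 0.05342599570411127 g 47.22102642059326
rail xy of TCP [-45.97453036 -97.63546187]
30 rot -8 shift 1.6 7.2 world -2.0 -7.1
22 rot -8 shift -0.1 7.3 world 0.7 -7.3
14 rot -8 shift 0.9 7.9 world 0.9 -7.9
6 rot -8 shift 1.7 7.6 world 1.1 -7.7
0 rot -6 shift 1.7 5.6 world 1.2 -5.7
-3 rot -3 shift 0.8 3.3 world 1.3 -3.2
```

>>> arm_command:
  rot:
    - [0, -4, 0]
    - [0, -4, 0]
    - [0, -4, 0]
    - [0, -4, 0]
    - [0, 0, 0]
    - [0, 0, 0]
  travel:
    - [1, 0, 3.5]
    - [0.8, 0, 3.6]
    - [0, 0, 3.7]
    - [0, 0, 3.6]
    - [0, 0, 0]
    - [0, 0, 0]
  hand: [40, 40, 40, 40, 40, 40]

```text
time: 9.3
tcp_pos: [0.6579, -0.076, 0.1298]
orientation: [0.114, -0.063, 0.991, 0.006]
ft_force: [-0.5, 0.4, -1.1]
grip_width: 0.0536
grip_force: 48.0
```

>>> arm_command:
  rot:
    - [0, -4, 0]
    - [0, -4, 0]
    - [0, -4, 0]
    - [0, -4, 0]
    - [0, 0, 0]
    - [0, 0, 0]
  travel:
    - [0.4, 0, 3.9]
    - [0.5, 0, 4]
    - [0.8, 0, 3.8]
    - [0.9, 0, 3.8]
    - [0, 0, 0]
    - [0, 0, 0]
  hand: [40, 40, 40, 40, 40, 40]

```text
time: 9.9
tcp_pos: [0.6609, -0.0759, 0.1141]
orientation: [0.251, -0.062, 0.966, 0.015]
ft_force: [-3.6, -2.1, -2.4]
grip_width: 0.0537
grip_force: 48.0
```

```bash
python3 - <<'E'
from h import *
go(tcp(6,-2.5,122.8,-.0985)); go(tcp(0,-2.5,121.5,-.0985)); go(tcp(-3,-2,120.5,-.0985))
E
```

```text
t 9.9 q [-0.4   0.27  0.56  1.97 -0.56  0.5   2.24] p [660.9 -75.9 114.1] z [ 0.482  0.06  -0.874] y [-0.127  0.992 -0.002] F [-3.6 -2.1 -2.4] w 0.05367532338892025 g 48.024675250053406
shift mm [ 2.1 -0.7 -0.1]
t 9.9 q [-0.4   0.27  0.56  1.97 -0.56  0.5   2.24] p [660.9 -75.9 114.1] z [ 0.482  0.06  -0.874] y [-0.127  0.992 -0.002] F [-3.6 -2.1 -2.4] w 0.05367532338892025 g 48.024675250053406
shift mm [ 3.8 -0.7  5.5]
t 9.9 q [-0.4   0.27  0.56  1.97 -0.56  0.5   2.24] p [660.9 -75.9 114.1] z [ 0.482  0.06  -0.874] y [-0.127  0.992 -0.002] F [-3.6 -2.1 -2.4] w 0.05367532338892025 g 48.024675250053406
shift mm [ 4.2 -0.7  8.9]
```

>>> arm_command:
  rot:
    - [0, -3, 0]
    - [0, -3, 0]
    - [0, 0, 0]
    - [0, 0, 0]
  travel:
    - [1.2, 0, 2.8]
    - [1.2, 0, 2.8]
    - [0, 0, 0]
    - [0, 0, 0]
  hand: [40, 40, 40, 40]

```text
time: 10.3
tcp_pos: [0.6618, -0.0758, 0.108]
orientation: [0.301, -0.061, 0.952, 0.018]
ft_force: [-2.6, -1.5, -2.8]
grip_width: 0.0532
grip_force: 47.9
```

>>> arm_command:
  rot:
    - [0, -1.5, 0]
    - [0, -1.5, 0]
    - [0, 0, 0]
    - [0, 0, 0]
  travel:
    - [0.4, 0, 1.6]
    - [0.4, 0, 1.7]
    - [0, 0, 0]
    - [0, 0, 0]
  hand: [40, 40, 40, 40]

```text
time: 10.7
tcp_pos: [0.6613, -0.0761, 0.1039]
orientation: [0.325, -0.061, 0.944, 0.02]
ft_force: [-22.5, -2.0, 9.0]
grip_width: 0.0536
grip_force: 50.1
```

```bash
python3 - <<'E'
from h import *
go(tcp(-3,-2,120.5,-.0985)); print(tcp(-3,-2,120.5,-.0985))
E
```

```text
t 10.7 q [-0.12  0.23  0.27  2.09 -0.87  0.28  2.59] p [661.3 -76.1 103.9] z [ 0.61   0.078 -0.788] y [-0.128  0.992 -0.001] F [-22.5  -2.    9. ] w 0.05360826476909607 g 50.0655323266983
shift mm [-0.5 -0.5 -0.2]
[ 0.66166586 -0.07654757  0.10434724]
```

>>> arm_command:
  rot:
    - [0, 0, 0]
    - [0, 0, 0]
    - [0, 0, 0]
    - [0, 0, 0]
    - [0, 0, 0]
    - [0, 0, 0]
    - [0, 0, 0]
    - [0, 0, 0]
  travel:
    - [1, 0, -0.8]
    - [0, 0, 0]
    - [0, 0, 0]
    - [0, 0, 0]
    - [0, 0, 0]
    - [0, 0, 0]
    - [0, 0, 0]
    - [0, 0, 0]
  hand: [40, 45, 50, 55, 60, 65, 70, 70]

```text
time: 11.5
tcp_pos: [0.6614, -0.0757, 0.1048]
orientation: [0.326, -0.061, 0.943, 0.02]
ft_force: [0.5, -0.1, 0.4]
grip_width: 0.0694
grip_force: 0.0
```

```bash
python3 - <<'E'
from h import *
st()
E
```

```text
t 11.5 q [-0.12  0.23  0.27  2.09 -0.87  0.27  2.6 ] p [661.4 -75.7 104.8] z [ 0.613  0.077 -0.786] y [-0.127  0.992 -0.003] F [ 0.5 -0.1  0.4] w 0.0694176667814928 g 0.0
```

>>> arm_command:
  rot:
    - [0, 2, 0]
    - [0, 2, 0]
    - [0, 2, 0]
    - [0, 4, 0]
    - [0, 4, 0]
    - [0, 4, 0]
    - [0, 4, 0]
    - [0, 4, 0]
    - [0, 4, 0]
    - [0, 4, 0]
    - [0, 3, 0]
    - [0, 0, 0]
  travel:
    - [0, 0, -6]
    - [0, 0, -12]
    - [0, 0, -16]
    - [0, 0, -20]
    - [0, 0, -22]
    - [0, 0, -22]
    - [0, 0, -22]
    - [0, 0, -10]
    - [0, 0, 0]
    - [0, 0, 0]
    - [0, 0, 0]
    - [0, 0, 0]
  hand: [70, 70, 70, 70, 70, 70, 70, 70, 70, 70, 70, 70]

```text
time: 12.7
tcp_pos: [0.6021, -0.0826, 0.2183]
orientation: [0.009, -0.064, 0.998, -0.001]
ft_force: [0.3, 0.3, -0.3]
grip_width: 0.07
grip_force: 0.0
```

```bash
python3 - <<'E'
from h import *
go([.5,-.2,.3])
cv2.imwrite('pics/w4.png',ctrl.read_camera('wrist')[:,:,::-1]);s=ctrl.read_camera('scene')[:,:,::-1]; t=ctrl.read_camera('top')[:,:,::-1]
cv2.imwrite('pics/s4.png',s);cv2.imwrite('pics/t4.png',t)
E
```

```text
t 12.7 q [-0.41  0.32  0.58  1.58 -0.18  1.27  1.9 ] p [602.1 -82.6 218.3] z [ 0.019 -0.001 -1.   ] y [-0.128  0.992 -0.003] F [ 0.3  0.3 -0.3] w 0.07001091851556182 g 0.0
shift mm [ 114.8 -103.6  -83.5]
```

```bash
python3 - <<'E'
from h import *
def bp(n,px,z):
    return least_squares(lambda v:(proj(n,[[v[0],v[1],z]])-px).ravel(),[.5,-.2]).x.round(4)
for px in((388.5,150.5),(388.5,213),(457,213)): print("stage",bp("top",px,.012))
print("relay top",bp("top",(422,173),.056)); print("scene relay", bp("scene",(222,287),.056))
im=cv2.imread('pics/top0.png')
g=im.max(2)
print(g[162:190,412:436])
E
```

```text
stage [ 0.6468 -0.1905]
stage [ 0.4807 -0.182 ]
stage [ 0.4781 -0.355 ]
relay top [ 0.572 -0.262]
scene relay [ 0.5669 -0.264 ]
[[199 201 204 200 199 201 205 202 203 203 201 204 205 203 205 202 141  87
   78  76  77  76  78  79]
 [201 205 205 202 203 202 203 204 203 201 203 202 203 201 202 201 202 142
   88  78  73  73  74  72]
 [203 203 206 203 201 205 203 206 204 203 203 202 203 201 202 204 200 200
  140  91  74  77  71  73]
 [202 202 202 201 202 205 204 205 202 201 200 203 203 200 204 202 200 201
  203 169 113  84  78  72]
 [204 199 201 200 202 201 206 203 203 203 200 202 202 202 203 198 200 201
  201 205 201 169 111  83]
 [200 200 197 201 200 202 203 201 202 201 198 202 201 197 200 202 202 203
  200 203 201 204 204 173]
 [201 199 201 203 202 203 200 164 170 166 146 175 176 174 197 203 203 202
  201 202 202 204 203 206]
 [202 200 201 203 204 203 199 122 154 158 159 155 161 160 159 177 199 202
  204 205 205 204 207 206]
 [201 201 202 204 202 198 126  88 153 158 157 155 159 159 159 162 198 202
  202 203 203 206 209 205]
 [202 203 204 199 198 145 101  86 154 158 158 158 160 162 159 1
[... 1156 characters left out ...]
02 204 203 201 201 200 170 164 163 163 133 193 202 204 204 205 202
  204 206 206 206 203 205]
 [202 205 206 204 201 203 201 202 202 204 202 203 201 203 202 203 202 205
  205 206 207 205 206 208]
 [203 204 204 205 202 199 200 199 201 201 202 203 203 204 203 202 202 204
  204 204 206 208 206 204]
 [202 203 203 204 199 204 203 202 201 202 199 201 202 201 201 203 200 199
  202 206 206 206 207 205]
 [201 202 204 203 204 203 204 203 203 201 202 204 202 201 201 202 202 203
  206 205 204 205 205 206]
 [201 202 202 203 204 203 204 205 203 204 204 204 204 202 202 202 204 205
  206 206 205 204 204 208]
 [204 201 203 201 203 204 206 205 202 203 205 203 203 204 203 206 206 206
  206 203 202 203 204 207]]
```

>>> arm_command:
  rot:
    - [0, 0, 0]
    - [0, 0, 0]
    - [0, 0, 0]
    - [0, 0, 0]
    - [0, 0, 0]
    - [0, 0, 0]
    - [0, 0, 6.2]
    - [0, 0, 6.2]
    - [0, 0, 0]
    - [0, 0, 0]
  travel:
    - [40, 0, -5]
    - [40, 0, -5]
    - [23, -36.5, -3]
    - [23, -36.5, -3]
    - [23, -36.5, -3]
    - [23, -37, -3]
    - [0, 0, 0]
    - [0, 0, 0]
    - [0, 0, 0]
    - [0, 0, 0]
  hand: [60, 50, 45, 45, 45, 45, 45, 45, 45, 45]

```text
time: 13.85
tcp_pos: [0.4487, -0.2502, 0.2377]
orientation: [0.011, 0.043, 0.999, 0.001]
ft_force: [-0.4, 0.5, -0.2]
grip_width: 0.0447
grip_force: 0.0
```

```bash
python3 - <<'E'
from h import *
st()
c=ctrl.get_calibration('wrist'); w=ctrl.read_camera('wrist')[:,:,::-1]
import json; json.dump({k:np.array(c[k]).tolist() for k in('intrinsics','R','t')},open('w5.json','w'))
t=ctrl.read_camera('top')[:,:,::-1]; s=ctrl.read_camera('scene')[:,:,::-1]
for n,i in(('w5',w),('t5',t),('s5',s)): cv2.imwrite(f'pics/{n}.png',i)
p=proj('wrist',[[.572,-.264,.056]],c)[0]; print(p)
u,v=p.astype(int); 
r=lambda i,a,b,c,d,W,H: cv2.resize(i[b:d,a:c],(W,H),interpolation=cv2.INTER_CUBIC)
o=np.zeros((600,800,3),np.uint8)
o[:300,:400]=r(w,max(0,u-40),v-30,max(0,u-40)+80,v+30,400,300)
o[:300,400:]=r(t,280,85,400,175,400,300)
o[300:,:400]=r(s,290,220,410,310,400,300)
o[300:,400:]=r(w,0,0,640,400,400,300)
cv2.imwrite('pics/m5.png',o)
E
```

```text
t 13.85 q [-0.29  0.06  0.75  1.8  -0.06  1.27  1.96] p [ 448.7 -250.2  237.7] z [ 0.022  0.    -1.   ] y [0.086 0.996 0.002] F [-0.4  0.5 -0.2] w 0.04465932043355394 g 0.0
[318.65731752 277.99392536]
```

View pics/m5.png

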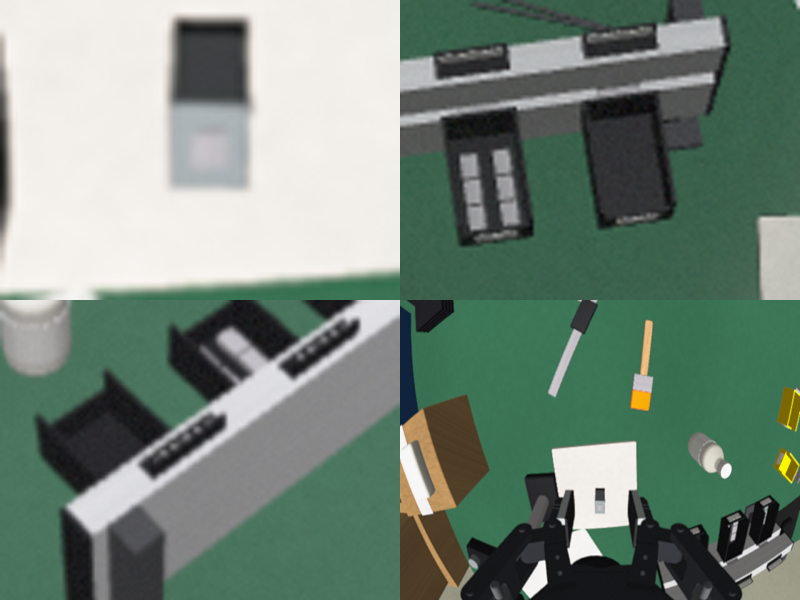

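```bash
python3 - <<'E'
from h import *
import json
c={k:np.array(v) for k,v in json.load(open("w5.json")).items()}
P=crop([(171,103),(248,102),(247,188),(170,188),(173,22),(247,21)],(278,247),5)
L=[(-.013,-.01,.056),(-.013,.01,.056),(.013,.01,.056),(.013,-.01,.056),(-.013,-.01,.012),(-.013,.01,.012)]
x,e=fit([("wrist",c,L,P)],[.57,-.265,-.1]); print("relay",x.round(4),np.degrees(x[2]).round(1),e.round(1).tolist())
# bin edges in top
t=cv2.imread('pics/t5.png').astype(int); ct=ctrl.get_calibration("top"); R=Ro.from_euler('z',YAW).as_matrix()
green=(t[:,:,1]-t[:,:,2])  # green minus red
def edge(row,a,b):
    v=green[row,a:b].astype(float); lo,hi=v.min(),v.max(); m=(lo+hi)/2
    i=np.where(np.diff(np.sign(v-m)))[0][0]; return a+i+(m-v[i])/(v[i+1]-v[i])
for name,by,rows in(("nb",0,range(132,150,4)),("ours",-.1,range(126,144,4))):
  for side in(.027,-.027):
    for row in rows:
        xs=np.linspace(-.09,-.005,200); q=proj("top",np.c_[xs,np.full(200,by+side),np.full(200,.126)-(-xs)*np.tan(np.radians(3))]@R.T+[*O,0],ct)
        u=np.interp(row,q[::-1,1],q[::-1,0]) if q[0,1]>q[-1,1] else np.interp(row,q[:,1],q[:,0])
        try: print(name,side,row,u.round(2),round(edge(row,int(u)-5,int(u)+7),2))
        except Exception as ex: print(name,side,row,u,ex)
print(green[138,328:366].tolist()); print(green[130,328:366].tolist())
E
```

```text
relay [ 0.5696 -0.2629 -0.0931] -5.3 [[-0.8, 0.1], [0.6, 0.3], [0.5, 0.8], [-0.3, 0.7], [-0.2, -1.4], [0.2, -1.2]]
nb 0.027 132 293.73 293.42
nb 0.027 136 294.3 294.14
nb 0.027 140 294.86 294.56
nb 0.027 144 295.42 295.28
nb 0.027 148 295.99 295.75
nb -0.027 132 317.05 316.81
nb -0.027 136 317.65 317.46
nb -0.027 140 318.26 318.1
nb -0.027 144 318.86 318.53
nb -0.027 148 319.46 319.06
ours 0.027 126 335.94 334.74
ours 0.027 130 336.58 335.0
ours 0.027 134 337.22 335.97
ours 0.027 138 337.86 336.74
ours 0.027 142 338.5 337.22
ours -0.027 126 359.18 354.25
ours -0.027 130 359.86 360.5
ours -0.027 134 360.54 360.54
ours -0.027 138 361.22 361.45
ours -0.027 142 361.9 362.0
[40, 40, 40, 38, 37, 41, 38, 39, 38, 13, 2, 2, -2, 1, -1, 1, 2, 0, -1, 1, 2, -1, -2, -2, 2, 2, 0, 4, 0, 0, 0, 4, 0, 11, 33, 39, 40, 39]
[37, 38, 39, 37, 42, 38, 40, 20, 7, 3, 3, -2, 1, 2, 0, -2, 0, 2, -1, 2, -3, 0, 0, 1, 3, -1, 5, 2, 4, 2, -3, 2, 9, 26, 30, 38, 38, 38]
```

>>> arm_command:
  rot:
    - [0, -7.5, 0]
    - [0, -7.5, 0]
    - [0, -7.5, 0]
    - [0, -7.5, 0]
    - [0, -7.5, 0]
    - [0, -7.5, 0]
    - [0, 0, 0]
    - [0, 0, 0]
  travel:
    - [0, 0, 0]
    - [0, 0, 10]
    - [0, 0, 15]
    - [0, 0, 15]
    - [0, 0, 15]
    - [0, 0, 15]
    - [0, 0, 0]
    - [0, 0, 0]
  hand: [45, 45, 45, 45, 45, 45, 45, 45]

```text
time: 14.8
tcp_pos: [0.478, -0.2517, 0.1757]
orientation: [0.391, 0.04, 0.92, -0.015]
ft_force: [-0.2, 0.1, 1.4]
grip_width: 0.0454
grip_force: 0.0
```

```bash
python3 - <<'E'
from h import *
go([.4873,-.2557,.141]); go([.5718,-.2631,.056])
E
```

```text
t 14.8 q [-0.45 -0.43  0.98  2.39 -0.1   0.27  2.19] p [ 478.  -251.7  175.7] z [ 0.717 -0.06  -0.694] y [0.086 0.996 0.003] F [-0.2  0.1  1.4] w 0.045442370162430995 g 0.0
shift mm [18.3 -3.3 31. ]
t 14.8 q [-0.45 -0.43  0.98  2.39 -0.1   0.27  2.19] p [ 478.  -251.7  175.7] z [ 0.717 -0.06  -0.694] y [0.086 0.996 0.003] F [-0.2  0.1  1.4] w 0.045442370162430995 g 0.0
shift mm [ 20.6  -3.7 151. ]
```

>>> arm_command:
  rot:
    - [0, 0, 0]
    - [0, 0, 0]
    - [0, 0, 0]
    - [0, 0, 0]
    - [0, 0, 0]
  travel:
    - [6, -1, 10]
    - [7, -1.5, 12]
    - [6, -1, 20]
    - [0, 0, 20]
    - [0, 0, 0]
  hand: [45, 45, 45, 45, 45]

```text
time: 15.3
tcp_pos: [0.5045, -0.2533, 0.1295]
orientation: [0.391, 0.04, 0.919, -0.017]
ft_force: [0.0, -0.7, 0.3]
grip_width: 0.0452
grip_force: 0.0
```

```bash
python3 - <<'E'
from h import *
go([.5718,-.2631,.056])
E
```

```text
t 15.3 q [-0.79 -0.36  1.33  2.39 -0.36  0.13  2.48] p [ 504.5 -253.3  129.5] z [ 0.718 -0.063 -0.693] y [ 0.087  0.996 -0.001] F [ 0.  -0.7  0.3] w 0.045239127425806554 g 0.0
shift mm [ 5.9 -3.8 99.9]
```

```bash
cat > fk.py <<'E'
import numpy as np
from scipy.optimize import least_squares
from scipy.spatial.transform import Rotation as Ro
D=[([-1.333,.332,-.065,1.46,.022,1.35,-.088],(.1611,.6036,.2387),(0,0,-1),(.258,.966,0)),
([-0.809,-0.046,0.369,1.886,0.017,1.299,1.122],(.4376,.1514,.2392),(0,0,-1),(.004,1,0)),
([-0.72,-0.26,0.05,2.39,0.68,0.63,0.41],(.4574,.1516,.1594),(.575,.002,-.818),(.001,1,.004)),
([-0.59,0.17,0.01,2.4,1.41,0.33,-0.33],(.5015,.1505,.0152),(.57,-.002,-.821),(.002,1,-.001)),
([-0.49,0.36,0.72,1.53,-0.22,1.38,1.94],(.592,-.0863,.2343),(-.048,-.008,-.999),(-.123,.992,-.002)),
([-0.45,0.5,0.67,1.6,-0.31,1.2,1.99],(.6137,-.0838,.1283),(-.048,-.008,-.999),(-.125,.992,-.002)),
([-.4,.27,.56,1.97,-.56,.5,2.24],(.6609,-.0759,.1141),(.482,.06,-.874),(-.127,.992,-.002)),
([-.12,.23,.27,2.09,-.87,.28,2.59],(.6613,-.0761,.1039),(.61,.078,-.788),(-.128,.992,-.001)),
([-.41,.32,.58,1.58,-.18,1.27,1.9],(.6021,-.0826,.2183),(.019,-.001,-1),(-.128,.992,-.003)),
([-.29,.06,.75,1.8,-.06,1.27,1.96],(.4487,-.2502,.2377),(.022,0,-1),(.086,.996,.002)),
([-.45,-.43,.98,2.39,-.1,.27,2.19],(.478,-.2517,.1757),(.717,-.06,-.694),(.086,.996,.003)),
([-.79,-.36,1.33,2.39,-.36,.13,2.48],(.5045,-.2533,.1295),(.718,-.063,-.693),(.087,.996,-.001))]
def rz(a): return Ro.from_euler('z',a).as_matrix()
def ry(a): return Ro.from_euler('y',a).as_matrix()
def fk(q,k):
    b,d1,d3,a3,a4,d5,a6,d7,o7=k; p=np.zeros(3); R=rz(b)
    R=R@rz(-q[0]); p=p+R@[0,0,d1]; R=R@ry(q[1])@rz(-q[2]); p=p+R@[a3,0,d3]
    R=R@ry(q[3]); p=p+R@[a4,0,d5]; R=R@rz(-q[4])@ry(q[5]); p=p+R@[a6,0,d7]
    return p,R@rz(-q[6]+o7)
def res(k): 
    o=[]
    for q,p,z,y in D:
        P,R=fk(q,k); o+=[*(P-p),*(.3*(R[:,2]-z)),*(.3*(R[:,1]-y))]
    return np.array(o)
if __name__=="__main__":
    best=min((least_squares(res,[0,.33,.35,a,-a,.35,.05,.25,o]) for a in(0,.05) for o in(-1.57,1.57)),key=lambda s:s.cost)
    print(best.x.round(4).tolist(),best.cost); print(np.abs(best.fun.reshape(-1,9)).max(1).round(4)); np.save("k.npy",best.x)
E
python3 fk.py
```

```text
[-0.0645, 0.2695, 0.4398, 0.0048, -0.0046, 0.5002, 0.0069, 0.336, 1.5126] 0.001658729593765187
[0.0065 0.0134 0.0137 0.014  0.003  0.0067 0.0083 0.0119 0.0044 0.0113
 0.0146 0.0159]
```

```bash
python3 - <<'E'
s=open('fk.py').read()
s=s.replace("b,d1,d3,a3,a4,d5,a6,d7,o7=k;","b,d1,d3,a3,a4,d5,a6,d7,o7,e1,e3,e5,e7=k;").replace("R@[0,0,d1]","R@[0,e1,d1]").replace("[a3,0,d3]","[a3,e3,d3]").replace("[a4,0,d5]","[a4,e5,d5]").replace("[a6,0,d7]","[a6,e7,d7]").replace(".25,o]","  .25,o,0,0,0,0]")
open('fk.py','w').write(s)
E
python3 fk.py
cat > ik.py <<'E'
from fk import *
k=np.load('k.npy'); lo=np.array([-2.6,-.5,-1.47,.16,-1.27,.06,-2.6]); hi=np.array([2.6,2.12,1.34,2.42,4.41,2.06,2.6])
def pose(p,yaw,a): 
    y,A=np.radians([yaw,a]); return np.array(p),Ro.from_euler('zy',[y,-A]).as_matrix()@np.diag([-1,1,-1])
def err(q,T): P,R=fk(q,k); return np.r_[(T[0]-P),.3*Ro.from_matrix(T[1]@R.T).as_rotvec()]
def best(T,n=40,q0=None):
    rng=np.random.default_rng(0); mid=(lo+hi)/2; out=[]
    for i in range(n):
        s=least_squares(lambda q:np.r_[err(q,T)*100,.02*(q-mid)],rng.uniform(lo,hi),bounds=(lo,hi))
        if np.abs(err(s.x,T)).max()<.004: out.append((min((s.x-lo).min(),(hi-s.x).min()),s.x))
    return max(out,key=lambda o:o[0]) if out else None
def jac(q):
    P,R=fk(q,k); J=[]
    for i in range(7):
        d=np.array(q,float); d[i]+=1e-5; P2,R2=fk(d,k); J.append(np.r_[(P2-P)/1e-5,Ro.from_matrix(R2@R.T).as_rotvec()/1e-5])
    return np.array(J).T
E
python3 - <<'E'
from ik import *
for yaw in(-5,-25,-40):
  for a in(45,38,30): print(yaw,a,best(pose([.5718,-.2631,.056],yaw,a)))
for yaw in(7,-15): print("bin",yaw,best(pose([.66,-.08,.16],yaw,45)))
E
```

```text
[0.0052, 0.2615, 0.4486, 0.0009, 0.0021, 0.4887, -0.0015, 0.338, 1.5746, -0.0182, 7.4822, -7.5089, -0.0035] 0.00012157700866747129
[0.0016 0.0014 0.0023 0.0021 0.0047 0.0026 0.0038 0.0041 0.002  0.0031
 0.0028 0.0027]
-5 45 (np.float64(0.08248070244144753), array([ 1.66260694,  0.68061487, -1.22877161,  2.17324435,  1.33683871,
        0.1424807 ,  0.93810105]))
-5 38 (np.float64(0.07258974340440516), array([ 1.70155772,  0.8369424 , -1.39741026,  2.10508286,  1.2274013 ,
        0.46252728,  1.09563856]))
-5 30 (np.float64(0.04215528457320028), array([ 1.63202797,  0.86223649, -1.42784472,  2.01602388,  1.11439853,
        0.67610065,  1.17394984]))
-25 45 (np.float64(0.06477323714747694), array([ 1.64939414,  0.66226045, -1.2105846 ,  2.17357785,  1.30444475,
        0.12477324,  0.60952751]))
-25 38 (np.float64(0.10374892087397858), array([ 1.68583757,  0.79358511, -1.36625108,  2.10538227,  1.17526717,
        0.42370091,  0.77314551]))
-25 30 (np.float64(0.08441459290122655), array([ 1.61418269,  0.80575766, -1.38558541,  2.01632604,  1.04776041,
        0.62806203,  0.85938311]))
-40 45 (np.float64(0.049857653687762904), array([ 1.63748355,  0.64676599, -1.19455304,  2.17388565,  1.27048089,
        0.10985765,  0.37153051]))
-40 38 (np.float64(0.13334127112899052), array([ 1.66960054,  0.75533573, -1.33665873,  2.10569133,  1.1226982 ,
        0.38981947,  0.54126632]))
-40 30 (np.float64(0.12652664963654026), array([ 1.59379782,  0.75439563, -1.34347335,  2.01667548,  0.97992265,
        0.58539504,  0.63618715]))
bin 7 (np.float64(0.18807752177623738), array([ 1.26984208,  0.34035033, -1.28192248,  2.11342892,  1.11253057,
        0.25562402,  0.8314312 ]))
bin -15 (np.float64(0.1399638057780991), array([ 1.17716448,  0.27454179, -1.16504183,  2.11521546,  0.9518785 ,
        0.19996381,  0.56472702]))
```

```bash
cat > sim.py <<'E'
from ik import *
m=.025
def step(q,T,n=6):
    q=q.copy()
    for _ in range(n):
        P,R=fk(q,k); e=np.r_[T[0]-P,Ro.from_matrix(T[1]@R.T).as_rotvec()]; J=jac(q); free=np.ones(7,bool); 
        for _ in range(4):
            dq=np.zeros(7); Jf=J[:,free]; dq[free]=Jf.T@np.linalg.solve(Jf@Jf.T+1e-4*np.eye(6),e)
            bad=free&(((q+dq>hi-m)&(dq>0))|((q+dq<lo+m)&(dq<0)))
            if not bad.any(): break
            free&=~bad
        q=np.clip(q+dq,lo+m,hi-m)
    return q
def run(q,wp,steps=15):  # wp: list of (p,yaw,a)
    for a,b in zip(wp[:-1],wp[1:]):
        for s in np.linspace(1/steps,1,steps):
            q=step(q,pose((1-s)*np.array(a[0])+s*np.array(b[0]),(1-s)*a[1]+s*b[1],(1-s)*a[2]+s*b[2]))
    return q
E
python3 - <<'E'
from sim import *
np.set_printoptions(precision=2,suppress=True)
q11=np.array(D[9][0]); print("null",np.linalg.svd(jac(q11))[2][-1])
# validate: known history
q=run(np.array(D[1][0]),[([.4376,.1514,.239],0,0),([.4376,.1514,.239],0,35),([.4574,.1516,.159],0,35),([.5015,.1505,.0152],0,35)]); print("sim",q,"real",D[3][0])
h=([.4487,-.2502,.2377],-5,0)
q=run(q11,[h,([.478,-.2517,.1757],-5,45)]); print("sim",q,"real",D[10][0]); q13=run(q,[([.478,-.2517,.1757],-5,45),([.5045,-.2533,.1295],-5,45)]); print(q13,D[11][0])
g=lambda a:([.5718,-.2631,.056],-5,a)
q0=np.array(D[11][0]); s0=([.5045,-.2533,.1295],-5,45)
for hp in([.55,-.1,.3],[.45,-.15,.3],[.6,0,.3],[.65,-.05,.35],[.45,.1,.3],[.4487,-.2502,.2377]):
  for y1 in(-5,40,60,-60,-90,-120):
    H=(hp,-5,0); q=run(q0,[s0,h,H,(hp,y1,0)]); qa=q; q=run(q,[(hp,y1,0),H,h])
    print(hp,y1,qa,q)
E
```

```text
null [-0.68  0.02  0.73  0.02 -0.05 -0.    0.06]
sim [-0.    0.21 -0.59  2.38  1.5   0.42 -0.35] real [-0.59, 0.17, 0.01, 2.4, 1.41, 0.33, -0.33]
sim [-0.47 -0.4   1.04  2.35 -0.3   0.35  2.38] real [-0.45, -0.43, 0.98, 2.39, -0.1, 0.27, 2.19]
[-0.74 -0.36  1.3   2.36 -0.42  0.24  2.52] [-0.79, -0.36, 1.33, 2.39, -0.36, 0.13, 2.48]
[0.55, -0.1, 0.3] -5 [-0.52  0.18  0.71  1.57 -0.12  1.44  1.68] [-0.36  0.09  0.83  1.78 -0.07  1.3   1.97]
[0.55, -0.1, 0.3] 40 [-0.45  0.17  0.63  1.57 -0.1   1.44  2.45] [-0.35  0.09  0.83  1.78 -0.07  1.3   1.97]
[0.55, -0.1, 0.3] 60 [ 0.89  0.27 -0.94  1.51  0.22  1.47  2.56] [ 1.05  0.13 -0.67  1.73  0.09  1.31  1.84]
[0.55, -0.1, 0.3] -60 [-0.61  0.19  0.82  1.57 -0.14  1.44  0.75] [-0.35  0.09  0.83  1.78 -0.07  1.3   1.97]
[0.55, -0.1, 0.3] -90 [-0.66  0.21  0.89  1.57 -0.16  1.44  0.24] [-0.35  0.09  0.83  1.78 -0.07  1.3   1.97]
[0.55, -0.1, 0.3] -120 [-0.72  0.22  0.97  1.58 -0.18  1.44 -0.26] [-0.35  0.09  0.82  1.78 -0.07  1.3   1.97]
[0.45, -0.15, 0.3] -5 [-0.5  -0.08  0.69  1.77  0.05  1.43  1.67] [-0.36  0.09  0.84  1.78 -0.07  1.3   1.97
[... 2517 characters left out ...]
87, -0.2502, 0.2377] -5 [-0.36  0.09  0.83  1.78 -0.07  1.3   1.97] [-0.36  0.09  0.83  1.78 -0.07  1.3   1.97]
[0.4487, -0.2502, 0.2377] 40 [ 1.36  0.2  -1.04  1.72  0.17  1.32  2.56] [ 1.28  0.17 -0.94  1.72  0.15  1.32  1.79]
[0.4487, -0.2502, 0.2377] 60 [ 1.42  0.56 -1.42  1.66  0.57  1.43  2.52] [ 1.51  0.26 -1.23  1.72  0.25  1.34  1.71]
[0.4487, -0.2502, 0.2377] -60 [-0.42  0.1   0.9   1.79 -0.08  1.3   1.02] [-0.36  0.09  0.83  1.78 -0.07  1.3   1.97]
[0.4487, -0.2502, 0.2377] -90 [-0.46  0.1   0.94  1.79 -0.08  1.3   0.51] [-0.35  0.09  0.83  1.78 -0.07  1.3   1.97]
[0.4487, -0.2502, 0.2377] -120 [-0.5   0.11  0.99  1.79 -0.09  1.3  -0.01] [-0.35  0.09  0.83  1.78 -0.07  1.3   1.97]
```

```bash
python3 - <<'E'
from sim import *
np.set_printoptions(precision=2,suppress=True)
q0=np.array(D[9][0]); hp=[.4487,-.2502,.2377]
for y1 in(28,31,34,37):
  qa=run(q0,[(hp,-5,0),(hp,y1,0)],30)
  for yaw in(-5,-20):
    qb=run(qa,[(hp,y1,0),(hp,yaw,0)])
    for a in(36,40,45):
      r=np.array([np.cos(np.radians(yaw)),np.sin(np.radians(yaw))]); G=np.array([.5696,-.2629,.056]); G[:2]+=.002*r
      t=np.radians(a); S=G-.12*np.array([*(r*np.sin(t)),-np.cos(t)]); S2=S+[0,0,.03]
      qc=run(qb,[(hp,yaw,0),(S2,yaw,a),(S,yaw,a)]); e1=np.linalg.norm(err(qc,pose(S,yaw,a))[:3]); qd=run(qc,[(S,yaw,a),(G,yaw,a)]); e2=np.linalg.norm(err(qd,pose(G,yaw,a))[:3])
      print(y1,yaw,a,qb,"S",qc,round(e1*1e3,1),"G",qd,round(e2*1e3,1))
E
```

```text
28 -5 36 [-0.29  0.09  0.75  1.78 -0.06  1.3   1.96] S [-0.42 -0.1   1.    2.23 -0.55  0.49  2.5 ] 0.0 G [-0.73 -0.06  1.25  2.28 -0.65  0.39  2.57] 93.2
28 -5 40 [-0.29  0.09  0.75  1.78 -0.06  1.3   1.96] S [-0.58 -0.21  1.16  2.29 -0.53  0.4   2.55] 0.0 G [-0.78 -0.14  1.27  2.32 -0.62  0.29  2.55] 95.5
28 -5 45 [-0.29  0.09  0.75  1.78 -0.06  1.3   1.96] S [-0.68 -0.37  1.27  2.36 -0.42  0.27  2.54] 0.0 G [-0.8  -0.27  1.27  2.36 -0.55  0.2   2.54] 102.4
28 -20 36 [-0.3   0.09  0.77  1.78 -0.06  1.3   1.7 ] S [-0.46 -0.14  0.98  2.25 -0.44  0.46  2.12] 0.0 G [ 0.68  0.29 -0.18  2.11 -0.93  0.31  2.57] 0.0
28 -20 40 [-0.3   0.09  0.77  1.78 -0.06  1.3   1.7 ] S [-0.58 -0.24  1.11  2.31 -0.41  0.36  2.14] 0.0 G [-0.76 -0.08  1.3   2.32 -0.87  0.35  2.54] 91.7
28 -20 45 [-0.3   0.09  0.77  1.78 -0.06  1.3   1.7 ] S [-0.67 -0.38  1.2   2.39 -0.32  0.24  2.14] 0.0 G [-0.78 -0.21  1.27  2.36 -0.81  0.22  2.51] 99.9
31 -5 36 [-0.13  0.08  0.58  1.78 -0.05  1.3   1.95] S [-0.18 -0.06  0.76  2.22 -0.63  0.51  2.56] 0.0 G [-0.79 -0.07  1.31  2.29 -0.65  0.38  2.57] 92.4
31 -5 40 [-0.13  0.
[... 1909 characters left out ...]
5  2.29 -0.56  0.4   2.57] 0.0 G [-0.77 -0.14  1.26  2.32 -0.65  0.3   2.57] 95.6
37 -5 45 [ 0.97  0.12 -0.59  1.73  0.07  1.31  1.85] S [-0.67 -0.36  1.27  2.36 -0.45  0.28  2.57] 0.0 G [-0.79 -0.26  1.27  2.36 -0.59  0.2   2.57] 102.1
37 -20 36 [ 0.96  0.12 -0.58  1.73  0.07  1.31  1.59] S [ 1.05 -0.01 -0.5   2.19 -0.69  0.51  2.31] 0.0 G [ 0.97  0.32 -0.5   2.1  -0.64  0.26  2.34] 0.0
37 -20 40 [ 0.96  0.12 -0.58  1.73  0.07  1.31  1.59] S [ 1.02 -0.03 -0.44  2.26 -0.93  0.47  2.55] 0.0 G [ 1.18  0.36 -0.69  2.13 -0.82  0.18  2.57] 0.0
37 -20 45 [ 0.96  0.12 -0.58  1.73  0.07  1.31  1.59] S [-0.53 -0.24  1.1   2.38 -0.81  0.3   2.57] 0.0 G [-0.7  -0.19  1.21  2.36 -0.87  0.25  2.57] 102.6
```

```bash
python3 - <<'E'
from sim import *
np.set_printoptions(precision=2,suppress=True)
q0=np.array(D[9][0]); hp=[.4487,-.2502,.2377]
def tgt(yaw,a,back):
    r=np.array([np.cos(np.radians(yaw)),np.sin(np.radians(yaw))]); G=np.array([.5696,-.2629,.056]); G[:2]+=.002*r
    t=np.radians(a); return G-back*np.array([*(r*np.sin(t)),-np.cos(t)])
for y1 in(-5,34,37,40,44,50):
  qa=run(q0,[(hp,-5,0),(hp,y1,0)],30)
  for yt in(-5,-45,-70):
   for yaw in(-5,-14):
    for a in(36,40):
      S=tgt(yaw,a,.12); S2=S+[-.01,0,.03]; G=tgt(yaw,a,0)
      q=run(qa,[(hp,y1,0),(hp,yt,0)],20); qc=run(q,[(hp,yt,0),(S2,yt,a),(S2,yaw,a),(S,yaw,a)],20); e1=np.linalg.norm(err(qc,pose(S,yaw,a))[:3]); qd=run(qc,[(S,yaw,a),(G,yaw,a)]); e2=np.linalg.norm(err(qd,pose(G,yaw,a))[:3])
      if e2<.003: print(y1,yt,yaw,a,q,"S",qc,round(e1*1e3,1),"G",qd,round(e2*1e3,1))
E
```

```text
-5 -5 -14 36 [-0.29  0.09  0.75  1.78 -0.06  1.3   1.96] S [-0.43 -0.12  0.97  2.24 -0.5   0.48  2.28] 0.0 G [ 0.83  0.3  -0.35  2.1  -0.79  0.28  2.57] 0.0
34 -5 -14 36 [ 0.49  0.09 -0.07  1.75  0.01  1.3   1.9 ] S [ 0.53 -0.03  0.03  2.21 -0.69  0.51  2.42] 0.0 G [ 0.83  0.3  -0.34  2.1  -0.8   0.28  2.57] 0.0
34 -45 -14 36 [ 0.46  0.09 -0.04  1.75  0.    1.3   1.2 ] S [ 0.45 -0.03  0.11  2.21 -0.68  0.51  2.42] 0.0 G [ 0.83  0.3  -0.35  2.1  -0.79  0.28  2.57] 0.0
34 -70 -14 36 [ 0.44  0.09 -0.02  1.75  0.    1.3   0.77] S [ 0.4  -0.03  0.16  2.21 -0.68  0.51  2.41] 0.0 G [ 0.83  0.3  -0.34  2.1  -0.8   0.28  2.57] 0.0
37 -5 -14 36 [ 0.97  0.12 -0.59  1.73  0.07  1.31  1.85] S [ 1.07 -0.01 -0.5   2.19 -0.7   0.51  2.43] 0.0 G [ 0.98  0.32 -0.51  2.1  -0.63  0.25  2.43] 0.0
37 -45 -14 36 [ 0.93  0.12 -0.55  1.73  0.06  1.31  1.15] S [ 0.99 -0.01 -0.42  2.19 -0.7   0.51  2.43] 0.0 G [ 0.93  0.31 -0.45  2.1  -0.69  0.26  2.49] 0.0
37 -70 -14 36 [ 0.91  0.12 -0.52  1.73  0.06  1.31  0.72] S [ 0.94 -0.01 -0.37  2.19 -0.7   0.51  2.43] 0.0 G [ 0.89  0.31 -0.41  2.1  -0.73  0.27  2.52] 0
[... 721 characters left out ...]
68  0.51  2.43] 0.0 G [ 1.16  0.36 -0.71  2.09 -0.35  0.23  2.19] 0.0
44 -70 -14 36 [ 1.28  0.17 -0.94  1.72  0.14  1.32  0.66] S [ 1.36  0.01 -0.79  2.18 -0.69  0.51  2.43] 0.0 G [ 1.13  0.36 -0.67  2.09 -0.41  0.23  2.24] 0.0
50 -5 -14 36 [ 1.51  0.27 -1.24  1.72  0.26  1.34  1.71] S [ 1.17 -0.   -0.6   2.18 -0.7   0.51  2.43] 0.0 G [ 1.04  0.33 -0.57  2.1  -0.55  0.25  2.37] 0.0
50 -45 -14 36 [ 1.42  0.22 -1.12  1.72  0.2   1.33  1.05] S [ 1.58  0.02 -1.    2.17 -0.67  0.51  2.42] 0.0 G [ 1.2   0.38 -0.76  2.09 -0.26  0.23  2.11] 0.0
50 -70 -14 36 [ 1.37  0.2  -1.05  1.72  0.18  1.33  0.63] S [ 1.47  0.01 -0.9   2.17 -0.68  0.51  2.43] 0.0 G [ 1.17  0.37 -0.72  2.09 -0.32  0.23  2.17] 0.0
```

>>> arm_command:
  rot:
    - [0, 7.5, 0]
    - [0, 7.5, 0]
    - [0, 7.5, 0]
    - [0, 7.5, 0]
    - [0, 7.5, 0]
    - [0, 7.5, 0]
    - [0, 0, 0]
    - [0, 0, 0]
  travel:
    - [-3, 0, -25]
    - [-2, 0, -25]
    - [0, 0, -25]
    - [5, 0, -20]
    - [10, 0, -15]
    - [10, 0, 0]
    - [0, 0, 0]
    - [0, 0, 0]
  hand: [45, 45, 45, 45, 45, 45, 45, 45]

```text
time: 16.1
tcp_pos: [0.4432, -0.2529, 0.1867]
orientation: [0.125, 0.04, 0.991, -0.009]
ft_force: [0.9, -0.8, -0.7]
grip_width: 0.0451
grip_force: 0.0
```

```bash
cat > plan.py <<'E'
from sim import *
from h import st
np.set_printoptions(precision=2,suppress=True)
from cell import ctrl
q0=np.array(ctrl.get_state()["q"])
def tgt(yaw,a,back,off=-.003,z=.055):
    r=np.array([np.cos(np.radians(yaw)),np.sin(np.radians(yaw))]); G=np.array([.5696,-.2629,z]); G[:2]+=off*r
    t=np.radians(a); return G-back*np.array([*(r*np.sin(t)),-np.cos(t)])
def cur():
    p,R=st(); return (p,np.degrees(np.arctan2(-R[0,1],R[1,1])),np.degrees(np.arctan2(np.hypot(R[0,2],R[1,2]),-R[2,2])))
E
python3 - <<'E'
from plan import *
c=cur(); print(c)
for y1 in(30,33,36,40,44,48): 
  print(y1,run(q0,[c,(c[0],y1,0)],30))
E
```

```text
t 16.1 q [-0.17 -0.09  0.64  2.05 -0.04  0.93  1.99] p [ 443.2 -252.9  186.7] z [ 0.25 -0.03 -0.97] y [ 0.08  1.   -0.01] F [ 0.9 -0.8 -0.7] w 0.04508758428704854 g 0.0
(array([ 0.44, -0.25,  0.19]), np.float64(-4.67745326005126), np.float64(14.363615235083989))
30 [ 0.08  0.11  0.37  1.85 -0.04  1.19  2.56]
33 [ 0.44  0.12 -0.01  1.83  0.    1.19  2.57]
36 [ 0.85  0.14 -0.45  1.81  0.07  1.2   2.57]
40 [ 1.22  0.2  -0.87  1.8   0.16  1.21  2.57]
44 [ 1.43  0.27 -1.12  1.8   0.26  1.24  2.57]
48 [ 1.54  0.35 -1.29  1.79  0.36  1.27  2.56]
```

>>> arm_command:
  rot:
    - [0, 7.2, 0]
    - [0, 7.2, 0]
    - [0, 0, -7]
    - [0, 0, -7]
    - [0, 0, -7]
    - [0, 0, -7]
    - [0, 0, -7]
    - [0, 0, -3]
    - [0, 0, 0]
  travel:
    - [0, 0, -20]
    - [0, 0, -20]
    - [0, 0, 0]
    - [0, 0, 0]
    - [0, 0, 0]
    - [0, 0, 0]
    - [0, 0, 0]
    - [0, 0, 0]
    - [0, 0, 0]
  hand: [45, 45, 45, 45, 45, 45, 45, 45, 45]

```text
time: 17.0
tcp_pos: [0.4348, -0.2517, 0.2256]
orientation: [-0.001, -0.277, 0.961, -0.003]
ft_force: [0.8, -0.5, 0.2]
grip_width: 0.0447
grip_force: 0.0
```

```bash
python3 - <<'E'
from plan import *
c=cur(); print(c)
for y1 in(36,40,44,48): 
  print(y1,run(q0,[c,(c[0],y1,0)],10))
E
```

```text
t 17.0 q [ 0.    0.06  0.45  1.82 -0.02  1.27  2.59] p [ 434.8 -251.7  225.6] z [-0.   -0.01 -1.  ] y [-0.53  0.85 -0.01] F [ 0.8 -0.5  0.2] w 0.04471248277217616 g 0.0
(array([ 0.43, -0.25,  0.23]), np.float64(32.20260093604955), np.float64(0.356794230491159))
36 [ 1.08  0.11 -0.68  1.77  0.07  1.28  2.58]
40 [ 1.43  0.18 -1.09  1.76  0.17  1.3   2.57]
44 [ 1.59  0.27 -1.3   1.76  0.26  1.32  2.57]
48 [ 1.67  0.35 -1.44  1.76  0.36  1.35  2.56]
```

>>> arm_command:
  rot:
    - [0, 0, -1.5]
    - [0, 0, -1.5]
    - [0, 0, -1.5]
    - [0, 0, -1.5]
    - [0, 0, -1.5]
    - [0, 0, -1.5]
    - [0, 0, 0]
    - [0, 0, 0]
  travel:
    - [0, 0, 0]
    - [0, 0, 0]
    - [0, 0, 0]
    - [0, 0, 0]
    - [0, 0, 0]
    - [0, 0, 0]
    - [0, 0, 0]
    - [0, 0, 0]
  hand: [45, 45, 45, 45, 45, 45, 45, 45]

```text
time: 17.8
tcp_pos: [0.4339, -0.2532, 0.2226]
orientation: [-0.006, -0.319, 0.948, -0.003]
ft_force: [-0.8, 0.1, -0.4]
grip_width: 0.0449
grip_force: 0.0
```

```bash
python3 - <<'E'
from plan import *
c=cur(); 
for yt in(-14,-45):
 for yaw in(-8,-14):
  for a in(36,40):
   S=tgt(yaw,a,.12); S2=S+[-.01,0,.03]; G=tgt(yaw,a,0)
   qt=run(q0,[c,(c[0],yt,0)],20); qc=run(qt,[(c[0],yt,0),(S2,yt,a),(S2,yaw,a),(S,yaw,a)],20); qd=run(qc,[(S,yaw,a),(G,yaw,a)]); print(yt,yaw,a,qt,qc,qd,np.linalg.norm(err(qd,pose(G,yaw,a))[:3]).round(4))
E
```

```text
t 17.8 q [ 0.93  0.11 -0.53  1.78  0.07  1.28  2.6 ] p [ 433.9 -253.2  222.6] z [-0.01 -0.01 -1.  ] y [-0.6  0.8 -0. ] F [-0.8  0.1 -0.4] w 0.0448953641769046 g 0.0
-14 -8 36 [ 0.94  0.1  -0.54  1.78  0.05  1.27  1.72] [ 1.01 -0.01 -0.42  2.19 -0.71  0.52  2.57] [ 0.98  0.32 -0.5   2.11 -0.66  0.25  2.57] 0.0
-14 -8 40 [ 0.94  0.1  -0.54  1.78  0.05  1.27  1.72] [-0.44 -0.17  1.03  2.3  -0.63  0.41  2.57] [-0.79 -0.13  1.29  2.33 -0.69  0.3   2.57] 0.0915
-14 -14 36 [ 0.94  0.1  -0.54  1.78  0.05  1.27  1.72] [ 1.01 -0.02 -0.43  2.2  -0.71  0.52  2.45] [ 0.94  0.31 -0.46  2.11 -0.7   0.26  2.5 ] 0.0
-14 -14 40 [ 0.94  0.1  -0.54  1.78  0.05  1.27  1.72] [-0.11 -0.1   0.69  2.3  -0.79  0.44  2.57] [-0.61 -0.09  1.15  2.32 -0.8   0.35  2.57] 0.0946
-45 -8 36 [ 0.87  0.09 -0.46  1.79  0.04  1.27  1.19] [ 0.9  -0.01 -0.32  2.2  -0.71  0.52  2.57] [ 0.98  0.32 -0.5   2.11 -0.66  0.25  2.57] 0.0
-45 -8 40 [ 0.87  0.09 -0.46  1.79  0.04  1.27  1.19] [-0.44 -0.17  1.03  2.3  -0.63  0.41  2.57] [-0.79 -0.13  1.29  2.33 -0.69  0.3   2.57] 0.0915
-45 -14 36 [ 0.87  0.09 -0.46  1.79  0.04  1.27  1.19] [ 0.89 -0.02 -0.32  2.2  -0.71  0.51  2.44] [ 0.86  0.3  -0.37  2.11 -0.79  0.27  2.57] 0.0
-45 -14 40 [ 0.87  0.09 -0.46  1.79  0.04  1.27  1.19] [-0.11 -0.1   0.69  2.3  -0.79  0.44  2.57] [-0.61 -0.09  1.15  2.32 -0.8   0.35  2.57] 0.0946
```

>>> arm_command:
  rot:
    - [0, 0, -1.5]
    - [0, 0, -1.5]
    - [0, 0, -1.5]
    - [0, 0, -1]
    - [0, 0, 0]
    - [0, 0, 0]
  travel:
    - [0, 0, 0]
    - [0, 0, 0]
    - [0, 0, 0]
    - [0, 0, 0]
    - [0, 0, 0]
    - [0, 0, 0]
  hand: [45, 45, 45, 45, 45, 45]

```text
time: 18.4
tcp_pos: [0.4347, -0.2517, 0.2219]
orientation: [-0.007, -0.364, 0.932, -0.002]
ft_force: [0.7, -0.3, 0.7]
grip_width: 0.0449
grip_force: 0.0
```

```bash
python3 - <<'E'
from plan import *
c=cur(); print(c[1:])
for yt in(-12,-45,-80):
 for yaw in(-8,-12):
  for a in(36,38,40):
   S=tgt(yaw,a,.12); S2=S+[-.01,0,.03]; G=tgt(yaw,a,0)
   qt=run(q0,[c,(c[0],yt,0)],20); qs=run(qt,[(c[0],yt,0),(S2,yt,a)]); qc=run(qs,[(S2,yt,a),(S2,yaw,a),(S,yaw,a)],20); qd=run(qc,[(S,yaw,a),(G,yaw,a)]); print(yt,yaw,a,qt,qs,qc,qd,np.linalg.norm(err(qd,pose(G,yaw,a))[:3]).round(4))
E
```

```text
t 18.4 q [ 1.39  0.21 -1.06  1.76  0.2   1.3   2.6 ] p [ 434.7 -251.7  221.9] z [-0.01 -0.01 -1.  ] y [-0.68  0.74  0.  ] F [ 0.7 -0.3  0.7] w 0.04488730972061416 g 0.0
(np.float64(42.648139082675335), np.float64(0.800671658863242))
-12 -8 36 [ 1.36  0.17 -1.01  1.77  0.15  1.28  1.68] [ 1.53 -0.08 -0.88  2.16 -0.75  0.63  2.52] [ 1.39  0.01 -0.79  2.18 -0.7   0.52  2.57] [ 1.14  0.35 -0.68  2.1  -0.42  0.23  2.37] 0.0
-12 -8 38 [ 1.36  0.17 -1.01  1.77  0.15  1.28  1.68] [ 1.01 -0.09 -0.38  2.21 -0.78  0.58  2.56] [-0.21 -0.1   0.8   2.27 -0.68  0.47  2.57] [-0.7  -0.09  1.23  2.31 -0.7   0.36  2.57] 0.0922
-12 -8 40 [ 1.36  0.17 -1.01  1.77  0.15  1.28  1.68] [ 0.33 -0.13  0.29  2.27 -0.75  0.53  2.56] [-0.44 -0.17  1.03  2.3  -0.63  0.41  2.57] [-0.79 -0.13  1.29  2.33 -0.69  0.3   2.57] 0.0915
-12 -12 36 [ 1.36  0.17 -1.01  1.77  0.15  1.28  1.68] [ 1.52 -0.09 -0.88  2.17 -0.75  0.63  2.51] [ 1.5   0.   -0.91  2.18 -0.7   0.52  2.49] [ 1.18  0.36 -0.73  2.1  -0.34  0.22  2.22] 0.0
-12 -12 38 [ 1.36  0.17 -1.01  1.77  0.15  1.28  1.68] [ 1.03 -0.09 -0.4   2.22 -0.78  0.58  2.55] [
[... 1897 characters left out ...]
7  2.23 -0.92  0.59  1.51] [-0.44 -0.17  1.03  2.3  -0.63  0.41  2.57] [-0.79 -0.13  1.29  2.33 -0.69  0.3   2.57] 0.0915
-80 -12 36 [ 1.23  0.14 -0.85  1.77  0.11  1.28  0.53] [ 1.35 -0.08 -0.73  2.17 -0.73  0.62  1.3 ] [ 1.26 -0.01 -0.67  2.19 -0.71  0.52  2.49] [ 1.08  0.34 -0.62  2.11 -0.51  0.24  2.38] 0.0
-80 -12 38 [ 1.23  0.14 -0.85  1.77  0.11  1.28  0.53] [ 1.34 -0.09 -0.7   2.21 -0.82  0.6   1.4 ] [ 0.45 -0.05  0.14  2.25 -0.79  0.49  2.57] [-0.76 -0.07  1.29  2.31 -0.77  0.36  2.57] 0.0894
-80 -12 40 [ 1.23  0.14 -0.85  1.77  0.11  1.28  0.53] [ 1.33 -0.1  -0.67  2.24 -0.92  0.59  1.51] [-0.26 -0.13  0.85  2.31 -0.74  0.43  2.57] [-0.69 -0.12  1.21  2.33 -0.75  0.33  2.57] 0.0942
```

>>> arm_command:
  rot:
    - [0, 0, 7.8]
    - [0, 0, 7.8]
    - [0, 0, 7.8]
    - [0, 0, 7.8]
    - [0, 0, 7.8]
    - [0, 0, 7.8]
    - [0, 0, 7.8]
    - [0, 0, 0]
    - [0, 0, 0]
  travel:
    - [0, 0, 0]
    - [0, 0, 0]
    - [0, 0, 0]
    - [0, 0, 0]
    - [0, 0, 0]
    - [0, 0, 0]
    - [0, 0, 0]
    - [0, 0, 0]
    - [0, 0, 0]
  hand: [45, 45, 45, 45, 45, 45, 45, 45, 45]

```text
time: 19.3
tcp_pos: [0.4349, -0.2515, 0.2225]
orientation: [-0.005, 0.102, 0.995, -0.005]
ft_force: [0.0, -0.5, 0.6]
grip_width: 0.0451
grip_force: 0.0
```

```bash
python3 - <<'E'
from plan import *
c=cur(); print(c)
p,R=st(); S=pose(tgt(-12,36,.12)+[-.01,0,.03],-12,36)
print("rotvec tool",np.degrees(Ro.from_matrix(R.T@S[1]).as_rotvec()),"shift",R.T@(S[0]-p)*1e3, "after-tilt axes shift",S[1].T@(S[0]-p)*1e3)
E
```

```text
t 19.3 q [ 1.29  0.17 -0.94  1.76  0.16  1.29  1.68] p [ 434.9 -251.5  222.5] z [-0.01 -0.01 -1.  ] y [ 0.2   0.98 -0.01] F [ 0.  -0.5  0.6] w 0.045110186723913204 g 0.0
(array([ 0.43, -0.25,  0.22]), np.float64(-11.656774821709346), np.float64(0.7758485175245008))
t 19.3 q [ 1.29  0.17 -0.94  1.76  0.16  1.29  1.68] p [ 434.9 -251.5  222.5] z [-0.01 -0.01 -1.  ] y [ 0.2   0.98 -0.01] F [ 0.  -0.5  0.6] w 0.045110186723913204 g 0.0
rotvec tool [ -7.95 -35.74   0.48] shift [-51.23  14.88  39.78] after-tilt axes shift [-17.72   7.74  63.68]
```

```bash
sed -i "s/from_euler('zy',\[y,-A\])/from_euler('ZY',[y,-A])/" ik.py; python3 - <<'E'
from plan import *
c=cur()
for yaw in(-8,-12):
  for a in(34,36,38,40):
   S=tgt(yaw,a,.12); S2=S+[-.01,0,.03]; G=tgt(yaw,a,0)
   qs=run(q0,[c,(c[0],yaw,0),(S2,yaw,a)]); qc=run(qs,[(S2,yaw,a),(S,yaw,a)],20); qd=run(qc,[(S,yaw,a),(G,yaw,a)]); print(yaw,a,qs,qc,qd,np.linalg.norm(err(qd,pose(G,yaw,a))[:3]).round(4))
p,R=st(); S=pose(tgt(-12,36,.12)+[-.01,0,.03],-12,36)
print("rotvec tool",np.degrees(Ro.from_matrix(R.T@S[1]).as_rotvec()),"shift",R.T@(S[0]-p)*1e3, "after-tilt axes shift",S[1].T@(S[0]-p)*1e3)
E
```

```text
t 19.3 q [ 1.29  0.17 -0.94  1.76  0.16  1.29  1.68] p [ 434.9 -251.5  222.5] z [-0.01 -0.01 -1.  ] y [ 0.2   0.98 -0.01] F [ 0.  -0.5  0.6] w 0.045110186723913204 g 0.0
-8 34 [ 1.42 -0.11 -0.84  2.16 -0.59  0.57  2.41] [ 1.41 -0.02 -0.88  2.18 -0.52  0.47  2.36] [ 1.04  0.32 -0.63  2.12 -0.01  0.2   1.92] 0.0
-8 36 [ 1.39 -0.13 -0.8   2.2  -0.69  0.54  2.51] [ 1.38 -0.04 -0.84  2.21 -0.64  0.44  2.48] [ 1.03  0.31 -0.61  2.14 -0.18  0.15  2.09] 0.0
-8 38 [ 1.03 -0.13 -0.46  2.25 -0.7   0.49  2.54] [ 1.   -0.06 -0.45  2.26 -0.73  0.4   2.57] [ 0.96  0.29 -0.53  2.16 -0.64  0.12  2.54] 0.0
-8 40 [ 0.58 -0.15 -0.02  2.3  -0.69  0.43  2.54] [ 0.15 -0.11  0.39  2.33 -0.7   0.34  2.57] [-0.77 -0.09  1.25  2.34 -0.7   0.21  2.57] 0.0804
-12 34 [ 1.37 -0.14 -0.83  2.18 -0.54  0.54  2.27] [ 1.37 -0.05 -0.88  2.2  -0.45  0.44  2.2 ] [ 0.97  0.3  -0.59  2.13  0.18  0.18  1.65] 0.0
-12 36 [ 1.34 -0.15 -0.79  2.22 -0.63  0.5   2.36] [ 1.35 -0.07 -0.84  2.23 -0.57  0.4   2.32] [ 0.93  0.29 -0.54  2.16  0.03  0.12  1.79] 0.0
-12 38 [ 1.31 -0.17 -0.75  2.25 -0.73  0.47  2.46] [ 1.3  -0.08 -0.79  2.27 -0.7   0.36  2.45] [ 0.77  0.26 -0.36  2.18 -0.71  0.09  2.51] 0.0
-12 40 [ 1.27 -0.18 -0.7   2.29 -0.84  0.44  2.57] [ 1.15 -0.09 -0.63  2.31 -0.82  0.32  2.57] [ 0.88  0.25 -0.46  2.18 -0.7   0.09  2.51] 0.0149
t 19.3 q [ 1.29  0.17 -0.94  1.76  0.16  1.29  1.68] p [ 434.9 -251.5  222.5] z [-0.01 -0.01 -1.  ] y [ 0.2   0.98 -0.01] F [ 0.  -0.5  0.6] w 0.045110186723913204 g 0.0
rotvec tool [ -0.46 -36.51   0.51] shift [-51.23  14.88  39.78] after-tilt axes shift [-17.35  14.77  62.52]
```

>>> arm_command:
  rot:
    - [-0.4, -7.3, -1.5]
    - [0, -7.3, 0]
    - [0, -7.3, 0]
    - [0, -7.3, 0]
    - [0, -7.3, 0]
    - [0, 0, 0]
    - [0, 0, 0]
  travel:
    - [0, 0, 0]
    - [0, 3, 12]
    - [-3, 4, 12]
    - [-5, 4, 12]
    - [-4, 3, 12]
    - [-4, 0, 12]
    - [0, 0, 0]
  hand: [45, 45, 45, 45, 45, 45, 45]

```text
time: 20.0
tcp_pos: [0.4722, -0.2439, 0.1734]
orientation: [0.306, 0.084, 0.948, -0.03]
ft_force: [0.1, -0.0, 0.7]
grip_width: 0.0448
grip_force: 0.0
```

```bash
python3 - <<'E'
from plan import *
from h import go
c=cur(); print(c)
yaw=-10; G=tgt(yaw,36,0); S=tgt(yaw,36,.08); print(G,S)
go(S); go(G); p,R=st(); print(np.degrees(Ro.from_matrix(R.T@pose(G,yaw,36)[1]).as_rotvec()))
E
```

```text
t 20.0 q [ 1.36 -0.16 -0.78  2.25 -0.71  0.52  2.49] p [ 472.2 -243.9  173.4] z [ 0.57 -0.11 -0.81] y [ 0.18  0.98 -0.01] F [ 0.1 -0.   0.7] w 0.04481877425292238 g 0.0
(array([ 0.47, -0.24,  0.17]), np.float64(-10.207002597127042), np.float64(35.8283038724609))
[ 0.57 -0.26  0.06] [ 0.52 -0.25  0.12]
t 20.0 q [ 1.36 -0.16 -0.78  2.25 -0.71  0.52  2.49] p [ 472.2 -243.9  173.4] z [ 0.57 -0.11 -0.81] y [ 0.18  0.98 -0.01] F [ 0.1 -0.   0.7] w 0.04481877425292238 g 0.0
shift mm [-8.5 -1.4 72.4]
t 20.0 q [ 1.36 -0.16 -0.78  2.25 -0.71  0.52  2.49] p [ 472.2 -243.9  173.4] z [ 0.57 -0.11 -0.81] y [ 0.18  0.98 -0.01] F [ 0.1 -0.   0.7] w 0.04481877425292238 g 0.0
shift mm [ -8.7  -0.9 152.4]
t 20.0 q [ 1.36 -0.16 -0.78  2.25 -0.71  0.52  2.49] p [ 472.2 -243.9  173.4] z [ 0.57 -0.11 -0.81] y [ 0.18  0.98 -0.01] F [ 0.1 -0.   0.7] w 0.04481877425292238 g 0.0
[-0.34 -0.17 -0.01]
```

Approach along the tool axis to 30 mm short.

>>> arm_command:
  rot:
    - [0, 0, 0]
    - [0, 0, 0]
    - [0, 0, 0]
    - [0, 0, 0]
    - [0, 0, 0]
    - [0, 0, 0]
    - [0, 0, 0]
  travel:
    - [-4, -0.5, 22]
    - [-4, -0.5, 25]
    - [0, 0, 25]
    - [0, 0, 25]
    - [0, 0, 25]
    - [0, 0, 0]
    - [0, 0, 0]
  hand: [45, 45, 45, 45, 45, 45, 45]

```text
time: 20.7
tcp_pos: [0.5493, -0.2596, 0.0808]
orientation: [0.307, 0.084, 0.948, -0.029]
ft_force: [0.6, -0.2, -0.4]
grip_width: 0.0449
grip_force: 0.0
```

```bash
python3 - <<'E'
from plan import *
from h import *
go(tgt(-10,36,0))
c=ctrl.get_calibration('wrist'); w=ctrl.read_camera('wrist')[:,:,::-1]; cv2.imwrite('pics/w6.png',w)
r=Ro.from_euler('z',-5.3,degrees=True).as_matrix()
L=np.array([(sx*.013,sy*.01,z) for z in(.056,.012) for sx in(-1,1) for sy in(-1,1)])@r.T+[.5696,-.2629,0]
P=proj('wrist',L,c); print(P.round(1))
g=w.max(2).astype(int)
for z in(0,4):
    row=int(P[z:z+2,1].mean())+ (6 if z==0 else -6); print(row,[int(v) for v in g[row,int(P[z,0])-25:int(P[z+1,0])+25]],int(P[z,0])-25)
E
```

```text
t 20.7 q [ 1.13  0.24 -0.71  2.16 -0.08  0.19  1.95] p [ 549.3 -259.6   80.8] z [ 0.58 -0.11 -0.81] y [ 0.18  0.98 -0.  ] F [ 0.6 -0.2 -0.4] w 0.044895500367798775 g 0.0
shift mm [ 0.9  0.4 31.2]
[[303.1 240.4]
 [337.9 239.1]
 [308.7 259.2]
 [339.6 258.2]
 [305.7 180.9]
 [336.2 179.4]
 [310.3 203.6]
 [338.  202.3]]
245 [233, 232, 232, 232, 231, 231, 230, 230, 229, 230, 229, 230, 231, 231, 231, 231, 232, 231, 231, 231, 231, 231, 229, 228, 228, 226, 207, 173, 145, 143, 148, 149, 149, 149, 150, 149, 149, 147, 146, 145, 146, 147, 146, 146, 146, 145, 146, 146, 145, 146, 146, 147, 148, 149, 147, 149, 148, 148, 143, 128, 108, 102, 105, 105, 104, 104, 102, 101, 102, 101, 102, 101, 101, 102, 101, 100, 100, 101, 100, 101, 100, 101, 101, 102] 278
174 [224, 225, 225, 225, 224, 224, 224, 224, 224, 224, 224, 224, 224, 225, 226, 226, 227, 227, 226, 226, 226, 226, 226, 227, 226, 226, 226, 226, 226, 226, 226, 226, 226, 225, 225, 225, 225, 225, 224, 224, 224, 224, 224, 224, 224, 224, 223, 224, 224, 224, 225, 225, 226, 226, 227, 227, 228, 229, 229, 229, 229, 229, 228, 228, 228, 227, 227, 227, 226, 226, 226, 226, 226, 226, 227, 226, 226, 225, 225, 224, 224] 280
```

>>> arm_command:
  rot:
    - [0, 0, 0]
    - [0, 0, 0]
    - [0, 0, 0]
    - [0, 0, 0]
    - [0, 0, 0]
  travel:
    - [0.9, 0.4, 11]
    - [0, 0, 12]
    - [0, 0, 8]
    - [0, 0, 0]
    - [0, 0, 0]
  hand: [45, 45, 45, 45, 45]

```text
time: 21.25
tcp_pos: [0.566, -0.2636, 0.0559]
orientation: [0.307, 0.086, 0.947, -0.03]
ft_force: [0.2, -0.4, 0.5]
grip_width: 0.0449
grip_force: 0.0
```

>>> arm_command:
  rot:
    - [0, 0, 0]
    - [0, 0, 0]
    - [0, 0, 0]
    - [0, 0, 0]
    - [0, 0, 0]
    - [0, 0, 0]
    - [0, 0, 0]
    - [0, 0, 0]
  travel:
    - [0, 0, 0]
    - [0, 0, 0]
    - [0, 0, 0]
    - [0, 0, 0]
    - [0, 0, 0]
    - [0, 0, 0]
    - [0, 0, 0]
    - [0, 0, 0]
  hand: [38, 32, 27, 23, 18, 14, 14, 14]
  squeeze: 30

```text
time: 22.05
tcp_pos: [0.5663, -0.263, 0.0548]
orientation: [0.307, 0.085, 0.947, -0.03]
ft_force: [-1.4, -1.2, 3.4]
grip_width: 0.0194
grip_force: 29.2
```

```bash
python3 -c "
from plan import *
print(cur(),tgt(-10,36,0)*1e3)"
```

```text
t 22.05 q [ 0.99  0.3  -0.59  2.14 -0.    0.14  1.87] p [ 566.3 -263.    54.8] z [ 0.58 -0.11 -0.81] y [ 0.18  0.98 -0.  ] F [-1.4 -1.2  3.4] w 0.019390654384507183 g 29.198800582671538
(array([ 0.57, -0.26,  0.05]), np.float64(-10.382712968878637), np.float64(35.920333058007024)) [ 566.65 -262.38   55.  ]
```

```bash
python3 - <<'E'
from plan import *
c=cur(); Y,A=c[1],c[2]; S=c[0]+.13*np.array([-.578,.106,.81])
W=[S,np.array([.50,-.13,.205]),np.array([.6576,-.0777,.205]),np.array([.6576,-.0777,.143])]
q=q0; prev=c
for w in W:
    n=(w,Y,A); q=run(q,[prev,n]); print(w,q,np.linalg.norm(err(q,pose(*n))[:3]).round(4)); prev=n
E
```

```text
t 22.05 q [ 0.99  0.3  -0.59  2.14 -0.    0.14  1.87] p [ 566.3 -263.    54.8] z [ 0.58 -0.11 -0.81] y [ 0.18  0.98 -0.  ] F [-1.4 -1.2  3.4] w 0.019390654384507183 g 29.198800582671538
[ 0.49 -0.25  0.16] [ 1.53 -0.1  -0.97  2.22 -0.68  0.46  2.46] 0.0
[ 0.5  -0.13  0.2 ] [ 1.39 -0.44 -1.01  2.26 -0.83  0.62  2.27] 0.0
[ 0.66 -0.08  0.2 ] [ 1.14  0.23 -1.23  1.96  0.66  0.57  0.91] 0.0
[ 0.66 -0.08  0.14] [ 0.97  0.3  -1.07  2.02  0.89  0.48  0.69] 0.0
```

>>> arm_command:
  rot:
    - [0, 0, 0]
    - [0, 0, 0]
    - [0, 0, 0]
    - [0, 0, 0]
    - [0, 0, 0]
    - [0, 0, 0]
    - [0, 0, 0]
  travel:
    - [0, 0, -8]
    - [0, 0, -18]
    - [0, 0, -26]
    - [0, 0, -26]
    - [0, 0, -26]
    - [0, 0, -26]
    - [0, 0, 0]
  hand: [14, 14, 14, 14, 14, 14, 14]

```text
time: 22.75
tcp_pos: [0.4909, -0.2497, 0.162]
orientation: [0.307, 0.086, 0.947, -0.032]
ft_force: [-0.1, -0.1, -1.6]
grip_width: 0.0187
grip_force: 29.3
```

```bash
python3 - <<'E'
from plan import *
from h import go
c=cur(); go([.50,-.13,.205])
E
```

```text
t 22.75 q [ 1.63 -0.1  -1.07  2.21 -0.69  0.46  2.48] p [ 490.9 -249.7  162. ] z [ 0.58 -0.11 -0.81] y [ 0.18  0.98 -0.01] F [-0.1 -0.1 -1.6] w 0.018737127713883816 g 29.29782769846497
t 22.75 q [ 1.63 -0.1  -1.07  2.21 -0.69  0.46  2.48] p [ 490.9 -249.7  162. ] z [ 0.58 -0.11 -0.81] y [ 0.18  0.98 -0.01] F [-0.1 -0.1 -1.6] w 0.018737127713883816 g 29.29782769846497
shift mm [-15.4 119.  -43.1]
```

>>> arm_command:
  rot:
    - [0, 0, 0]
    - [0, 0, 0]
    - [0, 0, 0]
    - [0, 0, 0]
    - [0, 0, 0]
    - [0, 0, 0]
  travel:
    - [-8, 20, -6]
    - [-8, 28, -6]
    - [-8, 28, -6]
    - [-8, 28, -5]
    - [-7, 20, -3]
    - [0, 0, 0]
  hand: [14, 14, 14, 14, 14, 14]

```text
time: 23.35
tcp_pos: [0.5309, -0.1268, 0.2036]
orientation: [0.307, 0.083, 0.948, -0.03]
ft_force: [0.4, -1.0, -0.7]
grip_width: 0.0192
grip_force: 29.3
```

```bash
python3 - <<'E'
from plan import *
from h import go
c=cur(); print(c); go([.6576,-.0777,.205])
E
```

```text
t 23.35 q [ 1.52 -0.38 -1.16  2.2  -0.79  0.58  2.23] p [ 530.9 -126.8  203.6] z [ 0.58 -0.11 -0.81] y [ 0.18  0.98 -0.01] F [ 0.4 -1.  -0.7] w 0.019169575445955354 g 29.297030941816047
(array([ 0.53, -0.13,  0.2 ]), np.float64(-10.117175862012099), np.float64(35.88678960924882))
t 23.35 q [ 1.52 -0.38 -1.16  2.2  -0.79  0.58  2.23] p [ 530.9 -126.8  203.6] z [ 0.58 -0.11 -0.81] y [ 0.18  0.98 -0.01] F [ 0.4 -1.  -0.7] w 0.019169575445955354 g 29.297030941816047
shift mm [-95.1  70.5  66.6]
```

>>> arm_command:
  rot:
    - [0, 0, 0]
    - [0, 0, 0]
    - [0, 0, 0]
    - [0, 0, 0]
    - [0, 0, 0]
    - [0, 0, 0]
    - [0, 0, 0]
    - [0, 0, 0]
  travel:
    - [-16, 12, 11]
    - [-16, 12, 11]
    - [-16, 12, 11]
    - [-16, 12, 11]
    - [-16, 12, 11]
    - [-15, 10.5, 11.5]
    - [0, 0, 0]
    - [0, 0, 0]
  hand: [14, 14, 14, 14, 14, 14, 14, 14]

```text
time: 24.15
tcp_pos: [0.6135, -0.0774, 0.2303]
orientation: [0.314, 0.085, 0.945, -0.029]
ft_force: [0.3, 0.3, -1.2]
grip_width: 0.0191
grip_force: 29.5
```

```bash
python3 - <<'E'
from plan import *
from h import *
c=cur(); print(c); go([.6576,-.0777,.16]); go([.6576,-.0777,.143])
cw=ctrl.get_calibration('wrist'); w=ctrl.read_camera('wrist')[:,:,::-1]; cv2.imwrite('pics/w7.png',w)
R=Ro.from_euler('z',YAW).as_matrix()
L=np.array([(-.084,s,.126-.084*.052) for s in(-.127,-.073)]+[(-.084,-.1,.11-.0044)])@R.T+[*O,0]
print("bin front side tops px",proj('wrist',L,cw).round(1))
g=w.astype(int); gr=g[:,:,1]-g[:,:,2]
P=proj('wrist',L,cw); r=int(P[0,1])
for rr in(r+4,r-6): print(rr,[int(v) for v in gr[rr,int(P[0,0])-25:int(P[1,0])+26]],int(P[0,0])-25)
E
```

```text
t 24.15 q [ 1.79 -0.5  -1.47  2.02 -0.88  0.64  2.14] p [613.5 -77.4 230.3] z [ 0.59 -0.11 -0.8 ] y [ 0.18  0.98 -0.  ] F [ 0.3  0.3 -1.2] w 0.019128537243011837 g 29.533428171125706
(array([ 0.61, -0.08,  0.23]), np.float64(-10.332179105628429), np.float64(36.80463283351645))
t 24.15 q [ 1.79 -0.5  -1.47  2.02 -0.88  0.64  2.14] p [613.5 -77.4 230.3] z [ 0.59 -0.11 -0.8 ] y [ 0.18  0.98 -0.  ] F [ 0.3  0.3 -1.2] w 0.019128537243011837 g 29.533428171125706
shift mm [ 7.4  7.7 82.3]
t 24.15 q [ 1.79 -0.5  -1.47  2.02 -0.88  0.64  2.14] p [613.5 -77.4 230.3] z [ 0.59 -0.11 -0.8 ] y [ 0.18  0.98 -0.  ] F [ 0.3  0.3 -1.2] w 0.019128537243011837 g 29.533428171125706
shift mm [17.6  7.7 95.9]
bin front side tops px [[281.9 145.5]
 [351.3 129.3]
 [315.9 123.1]]
149 [55, 55, 56, 55, 56, 55, 57, 57, 56, 56, 55, 54, 55, 55, 55, 55, 55, 54, 55, 55, 55, 55, 54, 55, 55, 55, 54, 54, 55, 54, 48, 33, 13, 1, -1, 0, 1, 0, -3, 0, -1, -1, 2, 1, -3, 4, -1, 0, -2, 2, 0, 1, 1, -2, 0, 1, 0, 1, 0, 0, -1, -1, 1, -1, -1, -1, 0, 0, -1, 0, 1, 0, 1, 0, 0, 0, -1, 0, -2, 1, 1, 0, 0, 1, 0, 0, 0, 0, 1, 1, -1, 0, -1, 0, -1, 1, 0, 0, 0, 1, 0, 0, 1, 0, -1, -2, 0, -1, -3, 7, 13, 16, 16, 12, 7, 5, 3, 2, 1, -1, -1] 256
139 [57, 55, 56, 56, 57, 57, 57, 57, 56, 56, 55, 55, 55, 54, 55, 54, 55, 55, 55, 55, 54, 54, 55, 54, 54, 54, 49, 38, 22, 3, 1, -4, 1, 2, 0, 2, 0, -1, -1, 2, -1, -2, 0, -1, 1, 0, 1, 0, 0, -1, -1, 0, 0, -1, 1, 0, -1, -1, 0, 0, 1, -1, -1, 1, -1, -2, 0, -1, 1, -1, -1, 0, -1, -1, 0, -1, 0, 0, 0, 0, 1, 1, -1, -1, 0, -1, 1, -1, 0, -1, -1, 0, 0, 0, 1, -2, 1, 0, 0, -3, 0, 1, -1, 1, 0, -1, 6, 25, 42, 50, 54, 55, 54, 54, 55, 54, 54, 53, 55, 54, 54] 256
```

```bash
python3 - <<'E'
from plan import *
c=cur(); Y,A=c[1],c[2]
for yaw in(-10,-20,0,7):
 for a in(36,32):
  for via in([],[([.64,-.077,.22],Y,A)],[(c[0],yaw,a)]):
   for T in([.6576,-.076,.16],):
    n=(np.array(T),yaw,a); q=run(q0,[c]+via+[n]); print(yaw,a,len(via),q,np.linalg.norm(err(q,pose(*n))[:3]).round(4))
E
```

```text
t 24.2 q [ 1.79 -0.5  -1.47  2.02 -0.88  0.65  2.14] p [613.4 -77.5 230.1] z [ 0.59 -0.11 -0.8 ] y [ 0.18  0.98 -0.  ] F [-0.3  0.9 -0.9] w 0.01884915847796371 g 29.534209460543934
-10 36 0 [ 1.71 -0.47 -1.45  2.08 -0.83  0.59  2.1 ] 0.0795
-10 36 1 [ 1.7  -0.47 -1.45  2.08 -0.83  0.59  2.09] 0.0797
-10 36 1 [ 1.71 -0.47 -1.45  2.08 -0.82  0.6   2.1 ] 0.0801
-10 32 0 [ 1.73 -0.47 -1.45  2.08 -0.83  0.66  2.1 ] 0.0857
-10 32 1 [ 1.73 -0.47 -1.45  2.08 -0.83  0.65  2.09] 0.0855
-10 32 1 [ 1.74 -0.47 -1.45  2.03 -0.75  0.69  2.04] 0.0895
-20 36 0 [ 1.69 -0.47 -1.45  2.09 -0.68  0.54  1.82] 0.0856
-20 36 1 [ 1.67 -0.47 -1.45  2.09 -0.66  0.54  1.8 ] 0.0846
-20 36 1 [ 1.64 -0.47 -1.45  2.08 -0.58  0.54  1.69] 0.0854
-20 32 0 [ 1.66 -0.47 -1.45  2.07 -0.6   0.62  1.73] 0.0916
-20 32 1 [ 1.66 -0.47 -1.45  2.06 -0.59  0.63  1.7 ] 0.0921
-20 32 1 [ 1.67 -0.47 -1.45  2.04 -0.56  0.65  1.69] 0.0939
0 36 0 [ 1.62 -0.47 -1.45  2.06 -0.85  0.62  2.13] 0.1062
0 36 1 [ 1.58 -0.47 -1.45  2.07 -0.83  0.6   2.09] 0.1129
0 36 1 [ 1.81 -0.47 -1.45  2.06 -1.    0.71  2.44] 0.0823
0 32 0 [ 1.66 -0.47 -1.45  2.04 -0.84  0.71  2.13] 0.1068
0 32 1 [ 1.65 -0.47 -1.45  2.03 -0.83  0.71  2.09] 0.1119
0 32 1 [ 1.78 -0.47 -1.45  2.02 -0.89  0.76  2.31] 0.0904
7 36 0 [ 1.56 -0.47 -1.45  2.05 -0.86  0.64  2.16] 0.1433
7 36 1 [ 1.5  -0.47 -1.45  2.07 -0.83  0.6   2.09] 0.1569
7 36 1 [ 1.08  0.28 -1.06  1.99  0.28  0.4   1.59] 0.0
7 32 0 [ 1.62 -0.47 -1.45  2.01 -0.85  0.75  2.15] 0.1402
7 32 1 [ 1.59 -0.47 -1.45  2.   -0.83  0.74  2.09] 0.1511
7 32 1 [ 1.72 -0.47 -1.45  2.03 -0.94  0.78  2.37] 0.1064
```

```bash
cat > search.py <<'E'
from plan import *
from multiprocessing import Pool
c=cur()
def trial(s):
    g=np.random.default_rng(s); W=[]
    for i in range(g.integers(1,3)): W.append((np.array([g.uniform(.45,.62),g.uniform(-.15,.02),g.uniform(.2,.33)]),g.uniform(-60,40),g.uniform(0,38)))
    yaw=g.uniform(-25,12); pre=(np.array([.655,-.076,.205]),yaw,36); fin=(np.array([.655,-.076,.143]),yaw,36)
    q=q0; prev=c; mg=9
    for w in W+[pre,fin]:
        q=run(q,[prev,w],10); e=np.linalg.norm(err(q,pose(*w))[:3])
        if e>.004: return (-1,)
        prev=w; mg=min(mg,min((q-lo)[:].min(),(hi-q).min()) if w[0][2]<.2 or w is pre else 9)
    return (mg,W,yaw,q)
if __name__=="__main__":
    import os
    with Pool(os.cpu_count()) as P: R=P.map(trial,range(400))
    R=sorted([r for r in R if r[0]>0],key=lambda r:-r[0]); print(len(R))
    for r in R[:6]: print(r)
    one=[r for r in R if len(r[1])==1]; print(one[:4])
E
time timeout 400 python3 search.py | grep -v "^t "
```

```text
155
(np.float64(0.42042120258982596), [(array([ 0.47, -0.06,  0.24]), -0.19630479791533872, 16.388280941593514), (array([ 0.5 , -0.09,  0.21]), 31.222751610116504, 8.489473200509067)], -24.555494144550813, array([ 0.74,  0.28, -0.93,  2.  ,  1.02,  0.64,  0.29]))
(np.float64(0.4152281367093793), [(array([ 0.53, -0.12,  0.25]), 25.281018410652422, 13.162720919702313)], -22.9518662548353, array([ 0.76,  0.28, -0.94,  2.  ,  1.01,  0.61,  0.33]))
(np.float64(0.4088160323497356), [(array([ 0.55, -0.09,  0.24]), 39.02200139997802, 14.557637155202425), (array([0.62, 0.  , 0.22]), -26.233069346157293, 3.811676113855434)], -21.827678777770032, array([ 0.68,  0.25, -0.83,  2.01,  0.94,  0.57,  0.39]))
(np.float64(0.40701869665957924), [(array([ 0.53, -0.11,  0.31]), -47.92887917059713, 32.720016146770476), (array([ 0.49, -0.06,  0.3 ]), -14.227683559330387, 35.84655124002399)], -20.568269847108645, array([ 0.75,  0.26, -0.9 ,  2.01,  0.96,  0.57,  0.4 ]))
(np.float64(0.40647011912108866), [(array([ 0.48, -0.13,  0.28]), -14.066295525605327, 37.53167351744766), (array([ 0.59, -0.01,  0.21]), -
[... 455 characters left out ...]
, 13.162720919702313)], -22.9518662548353, array([ 0.76,  0.28, -0.94,  2.  ,  1.01,  0.61,  0.33])), (np.float64(0.4058938130408385), [(array([ 0.59, -0.04,  0.28]), 37.58175878985202, 26.32603038448792)], -20.18121798822885, array([ 0.75,  0.26, -0.9 ,  2.01,  0.95,  0.56,  0.42])), (np.float64(0.4020098431163266), [(array([ 0.59, -0.1 ,  0.23]), 32.22760450157578, 34.574972388009975)], -19.063381915238498, array([ 0.72,  0.25, -0.86,  2.02,  0.92,  0.54,  0.46])), (np.float64(0.4003813838576171), [(array([ 0.58, -0.07,  0.21]), 36.685184982573375, 12.188512193412679)], -17.58773260491823, array([ 0.79,  0.26, -0.93,  2.02,  0.93,  0.53,  0.49]))]
real	0m12.416s
user	0m45.967s
sys	0m0.125s
```

```bash
python3 - <<'E' | grep -v "^t "
from plan import *
c=cur(); Y=c[1]
for p in([.56,-.09,.24],[.6135,-.0775,.23],[.53,-.12,.25]):
  for a in(5,15):
   for yaw in(Y,-18):
    q=q0; prev=c; o=[]
    for w in((np.array(p),Y,a),(np.array([.655,-.076,.235]),yaw,a),(np.array([.655,-.076,.205]),yaw,36),(np.array([.655,-.076,.143]),yaw,36)):
        q=run(q,[prev,w]); prev=w; o+=[q,np.linalg.norm(err(q,pose(*w))[:3]).round(3)]
    print(p,a,yaw,*o)
E
```

```text
[0.56, -0.09, 0.24] 5 -10.360086250949475 [ 1.88 -0.47 -1.45  1.82 -0.54  1.3   1.94] 0.074 [ 1.87 -0.47 -1.45  1.76 -0.52  1.33  1.89] 0.158 [ 1.73 -0.47 -1.45  1.92 -0.53  0.71  1.9 ] 0.077 [ 1.69 -0.47 -1.45  2.   -0.53  0.65  1.9 ] 0.111
[0.56, -0.09, 0.24] 5 -18 [ 1.88 -0.47 -1.45  1.82 -0.54  1.3   1.94] 0.074 [ 1.86 -0.47 -1.45  1.76 -0.51  1.33  1.75] 0.158 [ 1.69 -0.47 -1.45  1.98 -0.55  0.64  1.74] 0.064 [ 1.65 -0.47 -1.45  2.06 -0.55  0.57  1.74] 0.099
[0.56, -0.09, 0.24] 15 -10.360086250949475 [ 1.87 -0.47 -1.45  1.85 -0.58  1.13  1.96] 0.03 [ 1.84 -0.47 -1.45  1.81 -0.58  1.14  1.92] 0.112 [ 1.73 -0.47 -1.45  1.93 -0.58  0.71  1.92] 0.072 [ 1.69 -0.47 -1.45  2.01 -0.58  0.64  1.92] 0.108
[0.56, -0.09, 0.24] 15 -18 [ 1.87 -0.47 -1.45  1.85 -0.58  1.13  1.96] 0.03 [ 1.81 -0.47 -1.45  1.8  -0.53  1.13  1.73] 0.114 [ 1.7  -0.47 -1.45  1.98 -0.53  0.65  1.73] 0.067 [ 1.66 -0.47 -1.45  2.05 -0.53  0.58  1.73] 0.101
[0.6135, -0.0775, 0.23] 5 -10.360086250949475 [ 1.84 -0.47 -1.45  1.86 -0.58  1.24  1.91] 0.118 [ 1.84 -0.47 -1.45  1.77 -0.51  1.32  1.87] 0.158 [ 1.71 -0.47 -1.45
[... 1026 characters left out ...]
0.109
[0.53, -0.12, 0.25] 5 -18 [ 1.96 -0.47 -1.45  1.8  -0.53  1.33  2.  ] 0.051 [ 1.88 -0.47 -1.45  1.75 -0.51  1.34  1.77] 0.159 [ 1.69 -0.47 -1.45  1.99 -0.56  0.63  1.74] 0.062 [ 1.65 -0.47 -1.45  2.07 -0.56  0.56  1.74] 0.097
[0.53, -0.12, 0.25] 15 -10.360086250949475 [ 1.94 -0.47 -1.44  1.85 -0.59  1.14  2.04] 0.007 [ 1.85 -0.47 -1.44  1.81 -0.57  1.14  1.93] 0.114 [ 1.73 -0.47 -1.44  1.93 -0.57  0.71  1.93] 0.074 [ 1.7  -0.47 -1.44  2.   -0.57  0.65  1.93] 0.11
[0.53, -0.12, 0.25] 15 -18 [ 1.94 -0.47 -1.44  1.85 -0.59  1.14  2.04] 0.007 [ 1.83 -0.47 -1.44  1.83 -0.53  1.11  1.78] 0.116 [ 1.68 -0.47 -1.44  1.99 -0.55  0.63  1.73] 0.063 [ 1.64 -0.47 -1.44  2.07 -0.55  0.56  1.73] 0.098
```

```bash
python3 - <<'E' | grep -v "^t "
from plan import *
c=cur(); Y=c[1]
for p in([.59,-.10,.23],[.57,-.10,.22]):
  for y1 in(28,34,40):
   for yaw in(-15,-10):
    q=q0; prev=c; o=[]
    for w in((np.array(p),Y,36),(np.array(p),y1,36),(np.array(p),yaw,36),(np.array([.655,-.076,.205]),yaw,36),(np.array([.655,-.076,.143]),yaw,36)):
        q=run(q,[prev,w]); prev=w; o+=[q,np.linalg.norm(err(q,pose(*w))[:3]).round(3)]
    print(p,y1,yaw,*o)
E
```

```text
[0.59, -0.1, 0.23] 28 -15 [ 1.72 -0.45 -1.38  2.06 -0.83  0.65  2.15] 0.0 [ 1.64  0.21 -1.39  1.94 -0.34  0.73  2.56] 0.0 [ 1.7  -0.47 -1.39  2.06 -0.75  0.62  1.99] 0.0 [ 1.72 -0.47 -1.43  2.03 -0.74  0.61  1.95] 0.058 [ 1.67 -0.47 -1.43  2.11 -0.74  0.55  1.95] 0.092
[0.59, -0.1, 0.23] 28 -10 [ 1.72 -0.45 -1.38  2.06 -0.83  0.65  2.15] 0.0 [ 1.64  0.21 -1.39  1.94 -0.34  0.73  2.56] 0.0 [ 1.71 -0.43 -1.38  2.06 -0.8   0.63  2.14] 0.0 [ 1.72 -0.43 -1.43  2.04 -0.78  0.61  2.09] 0.057 [ 1.52 -0.12 -1.43  2.09 -0.11  0.45  1.53] 0.083
[0.59, -0.1, 0.23] 34 -15 [ 1.72 -0.45 -1.38  2.06 -0.83  0.65  2.15] 0.0 [ 1.63  0.33 -1.43  1.9  -0.2   0.78  2.56] 0.0 [ 1.7  -0.47 -1.39  2.06 -0.74  0.62  1.98] 0.0 [ 1.71 -0.47 -1.43  2.03 -0.73  0.61  1.95] 0.058 [ 1.67 -0.47 -1.43  2.11 -0.73  0.55  1.95] 0.092
[0.59, -0.1, 0.23] 34 -10 [ 1.72 -0.45 -1.38  2.06 -0.83  0.65  2.15] 0.0 [ 1.63  0.33 -1.43  1.9  -0.2   0.78  2.56] 0.0 [ 1.72 -0.44 -1.38  2.06 -0.81  0.64  2.14] 0.0 [ 1.73 -0.44 -1.43  2.04 -0.79  0.62  2.11] 0.057 [ 1.68 -0.44 -1.43  2.11 -0.79  0.56  2.11] 0.091
[0.59, -0.1, 0.23] 4
[... 1427 characters left out ...]
8  0.77  2.54] 0.017 [-0.39 -0.19  0.4   2.18  0.32  0.53  1.2 ] 0.0 [-0.42  0.05  0.42  2.02  0.19  0.47  1.25] 0.0 [-0.4   0.14  0.42  2.08  0.16  0.32  1.25] 0.0
[0.57, -0.1, 0.22] 40 -15 [ 1.65 -0.45 -1.31  2.11 -0.84  0.63  2.17] 0.0 [-1.11 -0.44  1.31  2.03 -0.1   0.83  2.57] 0.026 [-0.41 -0.18  0.39  2.18  0.44  0.56  0.99] 0.0 [-0.44  0.06  0.41  2.01  0.33  0.5   1.02] 0.0 [-0.44  0.15  0.42  2.07  0.35  0.35  0.97] 0.0
[0.57, -0.1, 0.22] 40 -10 [ 1.65 -0.45 -1.31  2.11 -0.84  0.63  2.17] 0.0 [-1.11 -0.44  1.31  2.03 -0.1   0.83  2.57] 0.026 [-0.48 -0.2   0.48  2.18  0.36  0.54  1.17] 0.0 [-0.52  0.05  0.52  2.02  0.18  0.46  1.26] 0.0 [-0.49  0.15  0.51  2.08  0.11  0.32  1.29] 0.0
```

```bash
python3 - <<'E' | grep -v "^t "
from plan import *
c=cur(); Y=c[1]
for p in([.59,-.10,.23],[.61,-.08,.23],[.60,-.09,.23]):
  for y1 in(20,28,36):
   for yaw in(-15,-5,5):
    q=q0; prev=c; o=[]
    for w in((np.array(p),Y,36),(np.array(p),y1,36),(np.array([.655,-.076,.205]),y1,36),(np.array([.655,-.076,.205]),yaw,36),(np.array([.655,-.076,.143]),yaw,36)):
        q=run(q,[prev,w]); prev=w; o+=[q,np.linalg.norm(err(q,pose(*w))[:3]).round(3)]
    print(p,y1,yaw,*o[2:])
E
```

```text
[0.59, -0.1, 0.23] 20 -15 [ 1.71  0.09 -1.44  1.98 -0.45  0.68  2.5 ] 0.0 [ 1.23  0.29 -1.15  1.9  -0.07  0.57  2.14] 0.0 [ 0.72  0.12 -0.8   1.97  0.54  0.54  0.87] 0.0 [ 0.63  0.21 -0.72  2.03  0.78  0.45  0.64] 0.0
[0.59, -0.1, 0.23] 20 -5 [ 1.71  0.09 -1.44  1.98 -0.45  0.68  2.5 ] 0.0 [ 1.23  0.29 -1.15  1.9  -0.07  0.57  2.14] 0.0 [ 0.87  0.12 -0.87  1.97  0.29  0.48  1.29] 0.0 [ 0.75  0.21 -0.77  2.03  0.52  0.36  1.08] 0.0
[0.59, -0.1, 0.23] 20 5 [ 1.71  0.09 -1.44  1.98 -0.45  0.68  2.5 ] 0.0 [ 1.23  0.29 -1.15  1.9  -0.07  0.57  2.14] 0.0 [ 1.04  0.16 -0.99  1.95  0.06  0.48  1.71] 0.0 [ 0.92  0.25 -0.88  2.02  0.23  0.35  1.58] 0.0
[0.59, -0.1, 0.23] 28 -15 [ 1.64  0.21 -1.39  1.94 -0.34  0.73  2.56] 0.0 [ 1.25  0.35 -1.15  1.85 -0.1   0.64  2.33] 0.0 [ 0.7   0.12 -0.77  1.97  0.53  0.54  0.88] 0.0 [ 0.61  0.21 -0.7   2.03  0.77  0.45  0.65] 0.0
[0.59, -0.1, 0.23] 28 -5 [ 1.64  0.21 -1.39  1.94 -0.34  0.73  2.56] 0.0 [ 1.25  0.35 -1.15  1.85 -0.1   0.64  2.33] 0.0 [ 0.84  0.12 -0.84  1.97  0.28  0.47  1.3 ] 0.0 [ 0.73  0.21 -0.75  2.04  0.51  0.36  1.1 ] 0.0
[0.59, -0.1, 0
[... 4067 characters left out ...]
0 [ 0.9   0.25 -0.87  2.02  0.22  0.35  1.59] 0.0
[0.6, -0.09, 0.23] 36 -15 [ 1.57  0.37 -1.4   1.87 -0.16  0.79  2.54] 0.0 [ 1.29  0.46 -1.22  1.8  -0.03  0.72  2.43] 0.0 [ 0.72  0.12 -0.8   1.97  0.54  0.54  0.87] 0.0 [ 0.63  0.21 -0.72  2.03  0.78  0.45  0.64] 0.0
[0.6, -0.09, 0.23] 36 -5 [ 1.57  0.37 -1.4   1.87 -0.16  0.79  2.54] 0.0 [ 1.29  0.46 -1.22  1.8  -0.03  0.72  2.43] 0.0 [ 0.87  0.12 -0.87  1.97  0.29  0.48  1.29] 0.0 [ 0.75  0.21 -0.77  2.03  0.52  0.36  1.09] 0.0
[0.6, -0.09, 0.23] 36 5 [ 1.57  0.37 -1.4   1.87 -0.16  0.79  2.54] 0.0 [ 1.29  0.46 -1.22  1.8  -0.03  0.72  2.43] 0.0 [ 1.04  0.16 -0.99  1.95  0.06  0.48  1.71] 0.0 [ 0.92  0.25 -0.88  2.02  0.23  0.35  1.58] 0.0
```

>>> arm_command:
  rot:
    - [-4.4, 0, -6.1]
    - [-4.4, 0, -6.1]
    - [-4.4, 0, -6.1]
    - [-4.4, 0, -6.1]
    - [0, 0, 0]
    - [0, 0, 0]
    - [0, 0, 0]
  travel:
    - [0, 0, 0]
    - [0, 0, 0]
    - [0, 0, 0]
    - [0, 0, 0]
    - [0, 0, 0]
    - [0, 0, 0]
    - [0, 0, 0]
  hand: [14, 14, 14, 14, 14, 14, 14]

```text
time: 24.9
tcp_pos: [0.5965, -0.0749, 0.2362]
orientation: [0.298, -0.067, 0.952, 0.02]
ft_force: [0.6, 0.7, -0.3]
grip_width: 0.0191
grip_force: 29.6
```

```bash
python3 - <<'E'
from plan import *
from h import go
c=cur(); print(c); go([.655,-.076,.205])
E
```

```text
t 24.9 q [ 1.77 -0.19 -1.47  2.   -0.68  0.68  2.39] p [596.5 -74.9 236.2] z [ 0.56  0.08 -0.82] y [-0.14  0.99 -0.  ] F [ 0.6  0.7 -0.3] w 0.019116275551365868 g 29.56931937223999
(array([ 0.6 , -0.07,  0.24]), np.float64(8.078293370867781), np.float64(34.80249963134301))
t 24.9 q [ 1.77 -0.19 -1.47  2.   -0.68  0.68  2.39] p [596.5 -74.9 236.2] z [ 0.56  0.08 -0.82] y [-0.14  0.99 -0.  ] F [ 0.6  0.7 -0.3] w 0.019116275551365868 g 29.56931937223999
shift mm [-29.6  -9.2  58.6]
```

>>> arm_command:
  rot:
    - [-4.3, 0, -6.1]
    - [-4.3, 0, -6.1]
    - [0, 0, 0]
    - [0, 0, 0]
  travel:
    - [0, 0, 0]
    - [0, 0, 0]
    - [0, 0, 0]
    - [0, 0, 0]
  hand: [14, 14, 14, 14]

```text
time: 25.3
tcp_pos: [0.5955, -0.0741, 0.2381]
orientation: [0.294, -0.166, 0.94, 0.054]
ft_force: [-0.1, 0.5, -1.3]
grip_width: 0.0193
grip_force: 29.6
```

```bash
python3 - <<'E'
from plan import *
from h import go
c=cur(); print(c); go([.655,-.076,.205])
q=run(q0,[c,(np.array([.655,-.076,.205]),c[1],c[2])]); print(q); q=run(q,[(np.array([.655,-.076,.205]),c[1],c[2]),(np.array([.655,-.076,.143]),7,36)]); print(q,err(q,pose([.655,-.076,.143],7,36))[:3])
E
```

```text
t 25.3 q [ 1.66  0.12 -1.47  1.95 -0.32  0.68  2.35] p [595.5 -74.1 238.1] z [ 0.53  0.2  -0.82] y [-0.34  0.94  0.  ] F [-0.1  0.5 -1.3] w 0.0192954044533944 g 29.585629642533604
(array([ 0.6 , -0.07,  0.24]), np.float64(20.13759117694551), np.float64(34.72550956523213))
t 25.3 q [ 1.66  0.12 -1.47  1.95 -0.32  0.68  2.35] p [595.5 -74.1 238.1] z [ 0.53  0.2  -0.82] y [-0.34  0.94  0.  ] F [-0.1  0.5 -1.3] w 0.0192954044533944 g 29.585629642533604
shift mm [-26.6 -22.4  58.6]
[ 1.23  0.31 -1.16  1.88 -0.01  0.6   2.09]
[ 0.94  0.26 -0.9   2.01  0.18  0.35  1.67] [ 0.  0. -0.]
```

>>> arm_command:
  rot:
    - [0, 0, 0]
    - [0, 0, 0]
    - [0, 0, 0]
    - [0, 0, 0]
    - [3.7, 0, 5.3]
    - [3.7, -1.2, 5.3]
    - [0, 0, 0]
    - [0, 0, 0]
  travel:
    - [-6.6, -5.6, 14.6]
    - [-6.6, -5.6, 14.6]
    - [-6.6, -5.6, 14.6]
    - [-6.6, -5.6, 14.6]
    - [0, 0, 0]
    - [0, 0, 0]
    - [0, 0, 0]
    - [0, 0, 0]
  hand: [14, 14, 14, 14, 14, 14, 14, 14]

```text
time: 26.1
tcp_pos: [0.6536, -0.0768, 0.2082]
orientation: [0.308, -0.063, 0.949, 0.018]
ft_force: [0.5, -0.2, 0.2]
grip_width: 0.0189
grip_force: 29.6
```

```bash
python3 - <<'E'
from plan import *
from h import *
c=cur(); print(c); go([.656,-.077,.16]); go([.656,-.077,.144])
cw=ctrl.get_calibration('wrist'); w=ctrl.read_camera('wrist')[:,:,::-1]; cv2.imwrite('pics/w8.png',w)
R=Ro.from_euler('z',YAW).as_matrix()
L=np.array([(-.084,s,.126-.0044) for s in(-.127,-.073)]+[(-.084,s,.086-.0044) for s in(-.127,-.073)])@R.T+[*O,0]
P=proj('wrist',L,cw);print(P.round(1))
gr=w[:,:,1].astype(int)-w[:,:,2]
for i in(0,2):
    r=int((P[i,1]+P[i+1,1])/2)+4; v=gr[r,int(P[i,0])-30:int(P[i+1,0])+31]<25; d=np.where(v)[0]; print(r,d[0]+int(P[i,0])-30,d[-1]+int(P[i,0])-30, "".join('#' if x else '.' for x in v))
E
```

```text
t 26.1 q [ 1.09  0.19 -1.04  1.94  0.05  0.49  1.78] p [653.6 -76.8 208.2] z [ 0.58  0.07 -0.81] y [-0.13  0.99 -0.  ] F [ 0.5 -0.2  0.2] w 0.018907082561194274 g 29.555206816876307
(array([ 0.65, -0.08,  0.21]), np.float64(7.50312414478208), np.float64(35.992689910323364))
t 26.1 q [ 1.09  0.19 -1.04  1.94  0.05  0.49  1.78] p [653.6 -76.8 208.2] z [ 0.58  0.07 -0.81] y [-0.13  0.99 -0.  ] F [ 0.5 -0.2  0.2] w 0.018907082561194274 g 29.555206816876307
shift mm [26.4 -0.3 40.4]
t 26.1 q [ 1.09  0.19 -1.04  1.94  0.05  0.49  1.78] p [653.6 -76.8 208.2] z [ 0.58  0.07 -0.81] y [-0.13  0.99 -0.  ] F [ 0.5 -0.2  0.2] w 0.018907082561194274 g 29.555206816876307
shift mm [35.8 -0.3 53.3]
[[272.3 114.1]
 [362.8 114. ]
 [279.3  78.9]
 [357.4  78.8]]
118 255 365 .............###############################################################################################################...........................
82 282 360 .................................###############################################################################...........................
```

>>> arm_command:
  rot:
    - [0, 0, 0]
    - [0, 0, 0]
    - [0, 0, 0]
    - [0, 0, 0]
    - [0, 0, 0]
    - [0, 0, 0]
    - [0, 0, 0]
  travel:
    - [10, 0, 15]
    - [10, 0, 15]
    - [8, 0, 12]
    - [5, 0, 8]
    - [4, 0, 5.4]
    - [0, 0, 0]
    - [0, 0, 0]
  hand: [14, 14, 14, 14, 14, 14, 14]

```text
time: 26.85
tcp_pos: [0.6567, -0.0771, 0.1396]
orientation: [0.308, -0.061, 0.949, 0.02]
ft_force: [0.2, 0.1, 0.7]
grip_width: 0.0187
grip_force: 29.6
```

```bash
python3 - <<'E'
from plan import *
from h import *
c=cur(); print(c)
cw=ctrl.get_calibration('wrist'); w=ctrl.read_camera('wrist')[:,:,::-1]; cv2.imwrite('pics/w9.png',w)
R=Ro.from_euler('z',YAW).as_matrix(); p=c[0]+.003*R[:,0]-[0,0,.0208]
L=np.array([(sx*.013,sy*.01,z) for z in(.022,-.022) for sx in(-1,1) for sy in(-1,1)])@R.T+p
P=proj('wrist',L,cw); print(P.round(0).tolist())
g=w.max(2).astype(int); y0=int(P[:,1].min())-16
for r in range(y0,y0+100,6): print(r,g[r,270:376:5].tolist())
E
```

```text
t 26.85 q [ 0.95  0.29 -0.91  1.99  0.21  0.36  1.66] p [656.7 -77.1 139.6] z [ 0.58  0.08 -0.81] y [-0.13  0.99  0.  ] F [0.2 0.1 0.7] w 0.018722102481691785 g 29.553512788843364
(array([ 0.66, -0.08,  0.14]), np.float64(7.346894300528837), np.float64(35.94386650789387))
[[300.0, 270.0], [341.0, 270.0], [303.0, 287.0], [339.0, 287.0], [303.0, 196.0], [339.0, 196.0], [305.0, 221.0], [337.0, 221.0]]
180 [11, 18, 25, 35, 33, 35, 34, 34, 34, 32, 33, 33, 33, 34, 33, 34, 34, 33, 34, 13, 13, 18]
186 [12, 8, 16, 34, 35, 33, 35, 34, 33, 35, 36, 33, 34, 36, 33, 35, 33, 34, 35, 13, 14, 16]
192 [11, 11, 12, 35, 35, 34, 33, 31, 35, 34, 32, 33, 34, 35, 34, 35, 35, 34, 30, 13, 14, 14]
198 [8, 10, 12, 32, 32, 32, 34, 27, 32, 32, 28, 23, 26, 29, 29, 36, 34, 35, 30, 16, 14, 12]
204 [9, 10, 10, 31, 32, 34, 34, 17, 17, 18, 15, 17, 18, 16, 19, 32, 33, 32, 19, 13, 15, 18]
210 [15, 10, 14, 25, 33, 32, 32, 35, 41, 41, 46, 49, 50, 49, 38, 35, 33, 32, 15, 14, 14, 28]
216 [25, 9, 12, 16, 34, 33, 33, 72, 77, 77, 76, 76, 76, 76, 60, 33, 32, 35, 12, 11, 15, 32]
222 [32, 13, 8, 10, 33, 33, 33, 76, 77, 77, 76, 76,
[... 206 characters left out ...]
5, 11, 14, 29, 90]
240 [98, 30, 10, 10, 15, 16, 14, 77, 76, 76, 76, 76, 77, 76, 74, 15, 15, 14, 12, 12, 32, 123]
246 [124, 31, 10, 12, 15, 15, 16, 76, 77, 77, 77, 77, 76, 78, 71, 15, 14, 16, 16, 15, 37, 124]
252 [124, 42, 13, 10, 62, 76, 42, 76, 77, 77, 78, 77, 77, 79, 65, 70, 78, 24, 11, 24, 80, 124]
258 [126, 98, 26, 9, 79, 79, 25, 78, 79, 78, 78, 78, 78, 77, 66, 68, 79, 50, 11, 29, 119, 125]
264 [128, 102, 20, 21, 81, 79, 16, 78, 78, 77, 78, 77, 77, 78, 69, 47, 80, 73, 22, 20, 125, 125]
270 [122, 40, 29, 39, 80, 79, 20, 153, 150, 149, 144, 142, 139, 138, 119, 26, 80, 79, 25, 29, 90, 124]
276 [224, 29, 32, 66, 80, 75, 16, 158, 161, 150, 150, 148, 159, 161, 107, 17, 80, 80, 39, 33, 57, 222]
```

>>> arm_command:
  rot:
    - [0, 0, 0]
    - [0, 0, 0]
    - [0, 0, 0]
    - [0, 0, 0]
    - [0, 0, 0]
  travel:
    - [0, 0, 0]
    - [0, 0, 0]
    - [0, 0, 0]
    - [0, 0, 0]
    - [0, 0, 0]
  hand: [40, 40, 40, 40, 40]

```text
time: 27.4
tcp_pos: [0.6564, -0.077, 0.139]
orientation: [0.308, -0.061, 0.949, 0.021]
ft_force: [-0.4, -0.7, -0.3]
grip_width: 0.04
grip_force: 0.0
```

>>> arm_command:
  rot:
    - [0, 0, 0]
    - [0, 0, 0]
    - [0, 0, 0]
    - [0, 0, 0]
    - [0, 0, 0]
    - [0, 0, 0]
  travel:
    - [0, 0, -10]
    - [0, 0, -20]
    - [0, 0, -25]
    - [0, 0, -25]
    - [0, 0, -20]
    - [0, 0, 0]
  hand: [40, 40, 40, 40, 40, 40]

```text
time: 28.0
tcp_pos: [0.5983, -0.0866, 0.2215]
orientation: [0.308, -0.059, 0.949, 0.018]
ft_force: [0.2, -0.5, -0.4]
grip_width: 0.04
grip_force: 0.0
```

```bash
python3 - <<'E'
from plan import *
from h import *
c=cur(); print(c)
cw=ctrl.get_calibration('wrist'); w=ctrl.read_camera('wrist')[:,:,::-1]; cv2.imwrite('pics/w10.png',w); cv2.imwrite('pics/s10.png',ctrl.read_camera('scene')[:,:,::-1])
R=Ro.from_euler('z',YAW).as_matrix(); p=np.array([.6597,-.0767,.109])
L=np.array([(sx*.013,sy*.01,z) for z in(.022,-.022) for sx in(-1,1) for sy in(-1,1)])@R.T+p
print("expected relay",proj('wrist',L,cw).round(0).tolist())
B=np.array([(x,s,.126+x*.052) for x in(-.084,0) for s in(-.125,-.071)]+[(-.084,s,.086-.0044) for s in(-.125,-.071)])@R.T+[*O,0]
P=proj('wrist',B,cw); print("expected bin",P.round(0).tolist())
g=w.max(2).astype(int); y0=int(P[:,1].min())-12
for r in range(y0,y0+130,6): print(r,"".join(" .:-=+*#%@"[min(9,int(v)//26)] for v in g[r,260:384:2]))
E
```

```text
t 28.0 q [ 1.5  -0.02 -1.3   2.03 -0.41  0.55  2.18] p [598.3 -86.6 221.5] z [ 0.58  0.07 -0.81] y [-0.12  0.99 -0.  ] F [ 0.2 -0.5 -0.4] w 0.03999551103769971 g 0.0
(array([ 0.6 , -0.09,  0.22]), np.float64(7.10816811255867), np.float64(35.98100637011507))
expected relay [[311.0, 192.0], [336.0, 192.0], [313.0, 210.0], [336.0, 210.0], [313.0, 152.0], [335.0, 152.0], [313.0, 172.0], [334.0, 171.0]]
expected bin [[289.0, 161.0], [360.0, 161.0], [297.0, 224.0], [352.0, 224.0], [292.0, 127.0], [356.0, 126.0]]
114 ==============================================================
120 ==============================================================
126 ================:......                        .:=============
132 ===============-.     .=+++++++++++++++++=.     .-============
138 ==::::::::::::::      :+*********+*******+:      -============
144 ==-----:-------. ............................... :============
150 ===------::::::.   ...........................   .-===========
156 ===-----:......    ........           ........    :===========
162 ====----:........   .......::::::::::::.......  
[... 185 characters left out ...]
::::::::.....   .-============
186 ================-.   ......:::::::::::-:....   .:=============
192 =================.        :+**********+-.      .-=============
198 =================:.        =***####***+-       .==============
204 =================-.        :+**********-      .:==============
210 ==================.          .                .-==============
216 ++++++++++++++++++-.                          :=++++++++++++++
222 %%%%%%%%%%%%%%%%%%%######+++++++++++++++*#####%%%%%%%%%%%%%%%%
228 +++++++++++++++++++++++++================++++++++++===========
234 ==============================================================
240 ==============================================================
```

```bash
python3 -c "
from cell import ctrl
print(ctrl.job_done())"
```

```text
the job is handed in; nothing more can be done
None
```

The black bin hangs home in the free bay, within about 2 mm of its label's centre by the camera measurements. The relay stands upright in it, the gripper is clear, and the job was handed in at about 28 s.

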